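# Check the comb with a straightedge and clear the dressing bench

### The job

Switch the mirror's ring light on, and under that light check the bamboo comb: lay the straightedge flat on the bench, flush against the comb's straight back and roughly centred on it, and let go of it for a second. Then clear the bench: put every hair clip in the tray of its own colour, park the straightedge flat and flush against the front edge of the mirror's foot, roughly centred and let go, and leave the ring light switched fully off. Do not disturb the other things on the bench.

Things in the scene. Friction and masses are not known exactly. Their poses are not given: they have to be found in the camera images.
- straightedge: aluminium straightedge with a black upright grip rib: base 200 x 50 x 10 mm with straight, parallel long edges (either may be used), and along its middle a rib 120 mm long, 12 mm thick, from 10 to 41 mm above its underside; 240 to 390 g. Origin at the centre of its underside; x along its length, y across, z up
- comb_back (a point): middle of the straight back edge of the bamboo comb, at bench height. The comb lies flat, fixed to the bench; the back edge is 180 mm long along this frame's y and 10 mm high, and x points from the edge into the comb (towards the teeth), so a straightedge belongs on the -x side. The comb reaches 55 mm in x
- foot_front (a point): middle of the front edge of the mirror's white foot, at bench height. The foot is a fixed plate 120 (x) x 240 (y) x 12 mm; the edge runs along y, x points from it into the foot: a straightedge belongs on the -x side. Post and round mirror (diameter 156 mm, from 172 mm above the bench) stand 102 to 118 mm behind the edge, centred at y = 50 mm; the switch is on the foot at y = -95 mm
- switch (a joint): toggle switch of the ring light, on the mirror's foot: 0 = off, lever leaning towards the front (-x of foot_front); 1.2 rad = fully on, leaning to +x. It stays where it is left; about 1 N at the tip moves it. The light itself does not change in the pictures
- switch_tip (a point): centre of the red ball (diameter 26 mm) at the end of the toggle lever, 55 mm from its hinge; the hinge runs along this frame's y, 34 mm above the bench, on a grey block 70 (x) x 50 (y) mm whose top is 37 mm above the bench. Upright is 0.6 rad
- orange_tray: open orange plastic tray, fixed to the bench, 170 (x) x 110 (y) mm outside, walls 4 mm thick and 25 mm high, floor 4 mm thick; origin under its centre on the bench, long side along its x
- green_tray: open green plastic tray, fixed to the bench, 170 (x) x 110 (y) mm outside, walls 4 mm thick and 25 mm high, floor 4 mm thick; origin under its centre on the bench, long side along its x
- clip_orange0: orange hair clip, 80 x 22 mm and 30 mm high: a solid block 80 x 22 x 16 mm with a 46 x 16 x 14 mm hump on top, 40 g; origin at the centre of its underside, x along its length, z up. Not on the bench in every start (then its entry is None)
- clip_orange1: orange hair clip, 80 x 22 mm and 30 mm high: a solid block 80 x 22 x 16 mm with a 46 x 16 x 14 mm hump on top, 40 g; origin at the centre of its underside, x along its length, z up. Not on the bench in every start (then its entry is None)
- clip_orange2: orange hair clip, 80 x 22 mm and 30 mm high: a solid block 80 x 22 x 16 mm with a 46 x 16 x 14 mm hump on top, 40 g; origin at the centre of its underside, x along its length, z up. Not on the bench in every start (then its entry is None)
- clip_green0: green hair clip, 80 x 22 mm and 30 mm high: a solid block 80 x 22 x 16 mm with a 46 x 16 x 14 mm hump on top, 40 g; origin at the centre of its underside, x along its length, z up. Not on the bench in every start (then its entry is None)
- clip_green1: green hair clip, 80 x 22 mm and 30 mm high: a solid block 80 x 22 x 16 mm with a 46 x 16 x 14 mm hump on top, 40 g; origin at the centre of its underside, x along its length, z up. Not on the bench in every start (then its entry is None)
- bangle_post: white ceramic bangle post, 135 mm high, foot diameter 84 mm; origin under its centre; a bystander
- jar: narrow aluminium jar with its screw lid closed, diameter 43 mm, 97 mm high; origin under its centre; a bystander
- lotion: lotion bottle, diameter 52 mm, 140 mm high; origin under its centre; a bystander
- pin_box: blue plastic hairpin box, 74 x 114 x 32 mm; origin under its centre; a bystander
- powder_tin: flat brass powder tin, diameter 72 mm, 18 mm high; origin under its centre; a bystander
- hairbrush: hairbrush lying down, 200 x 55 mm, 30 mm high; origin at the middle of its length; a bystander

How it is judged:
By the outcome, as a careful person would: the job done as asked, in the order asked, and still so for the second after the job is handed in, with the robot touching nothing.
Of clip_orange0, clip_orange1, clip_orange2, clip_green0, clip_green1 only 3 to 5 are there at a start; the rules pass over those that are not, and their reading is None.
At some moment in a run one of straightedge, clip_orange0, clip_orange1, clip_orange2, clip_green0, clip_green1 may be knocked a few centimetres aside while the robot is not near it.
Once in a run the grip may slacken for a moment while it holds something.
It also fails if it takes over 210 s, if anything falls off the work surface, if the arm or the gripper's body presses on something with over 40 N, if the wrist force passes 120 N, or if a joint passes its speed limit or range.

### The arm

A 6-joint arm with a two-finger parallel gripper is mounted at the origin on the work surface. World frame = base frame: x ahead of the robot, y to its left, z up, the work surface at z = 0. Lengths are in m, angles in rad, forces in N, time in s.
With the tool pointing down it reaches from about 0.275 to 0.975 m from the base axis. Payload 8.4 kg.
Tool frame: the origin (TCP) lies at the centre of the arm's flange, where the gripper is bolted on; the fingertips stand 190 mm ahead of it and the grasp point (between the pads) lies 171 mm ahead of it; z points along the fingers, y is the line along which they close (so a half turn about z gives the same grasp; the last joint's range is limited). The gripper opens to 92 mm and grips with 3 to 60 N. Pads are 20 mm wide; open, the fingers measure 128 mm over their backs; the gripper's body (75 mm by 189 mm) begins 69 mm behind the grasp point.
Start: joints at [1.116, 0.353, 1.633, -0, 1.155, -0.002], TCP at [0.273, 0.562, 0.405] pointing down, gripper open.
Joint ranges: [-2.63, 2.63], [-0.92, 2.1], [0.06, 2.66], [-1.3, 4.44], [0, 2.69], [-3.02, 3.02]. Speed limits (rad/s): [2.22, 2.22, 2.79, 3.14, 3.14, 3.14].

### API

Orientations are given as a unit quaternion [x, y, z, w].
In Python, from rig import robot gives the robot as it stands.
- The arm moves only by the tool move_arm, never from a script. Its argument "series" is a list of rows, each a list of 5 numbers: the shift along the tool's x, y, z in m, then the turn about the tool's z in degrees, then the finger opening in m, from 0 to 0.0919. A call has 1 to 12 rows; each row is the pose to reach, as a shift and turn from the pose commanded when the call began, along the tool's axes at that moment; what a row does not reach only later rows make up. A row lasts 1/12 s, in which the tool goes at most 41.7 mm and 7.16 degrees, less where a joint would pass 70% of its speed; a pose out of reach is approached as far as the arm can. A call with a gripper value outside its range is refused whole. The fingers move at their own pace and stop on an object; "squeeze" is the grip in N (left out, the last holds). Time passes only in rows, so rows that repeat a pose let the fingers close. It gives the time, the measured TCP pose, the force, the opening and the grip force at its end, in the units of the state.
- robot.observe(): the state, without advancing time (a new reading comes with each control period).
- robot.snapshot(name): name is "scene" or "top"; returns the picture (384x512x3 uint8, blue, green, red); there is no depth.
- robot.calibration(name): a dict with "fx", "fy", "cx", "cy" (pixels), "R" (3x3) and "t" (3): a world point X has camera coordinates R X + t. Camera axes: x right, y down, z forward; pixel columns grow to the right and rows downward; lengths in m; the calibration is good to about 2 mm. A picture is of the moment at which its call begins. calibration takes no time and is no camera call.
- robot.close_job(): hands the job in; it is judged then, once.
The state is a dict: "time": time; "q": joint angles; "joint_velocities": joint speeds; "effort": joint torques, N m; "tool_pos": TCP position; "tool_rot": TCP orientation; "contact_force": force on the tool from outside, world axes, zero at the start; "wrist_torque": the same for the moment, N m; "grip_width": finger opening in m; "grasp_force": force on a finger pad.
Only numpy, scipy, OpenCV 4.12 (cv2) and the standard library are available. Lean on these libraries where they do the work, as an engineer would, in place of code of your own. Each camera call takes 0.05 s, during which the arm holds its last target. There are 200 camera calls.

## Working session

There is one attempt and no reset: what is moved stays moved. The work goes in short steps, Python scripts to look and compute and a tool call to move; the robot and the scene stay as the last step left them, time stands still between calls to the robot, and variables do not carry over. Pictures are saved under pics/ and viewed, at most 14 in all, crops included, and the job is handed in when it is done.

Besides the shell and the picture viewer there is one more tool, called after ">>>" by a JSON object that holds its "name" and its "arguments". move_arm: Moves the arm, as the interface text tells. Its arguments: {"type":"object","properties":{"series":{"type":"array","items":{"type":"array","items":{"type":"number"}}},"squeeze":{"type":"number"}},"required":["series"]}

```bash
ls; mkdir -p pics
python3 - <<'E'
from rig import robot
import cv2,json
for n in("scene","top"):
    cv2.imwrite(f"pics/{n}0.png",robot.snapshot(n)); c=robot.calibration(n); print(n,c)
s=robot.observe(); print(s)
E
```

```text
pics
scene {'fx': 410.7123170249094, 'fy': 410.7123170249094, 'cx': 252.04558104687476, 'cy': 191.01717308762903, 'R': array([[-0.6906763 ,  0.72303039,  0.01390327],
       [ 0.454478  ,  0.44893512, -0.76935493],
       [-0.56250866, -0.52505649, -0.63867025]]), 't': array([ 0.39409898, -0.2014857 ,  1.7514455 ])}
top {'fx': 485.16512491219623, 'fy': 485.16512491219623, 'cx': 259.31632995831274, 'cy': 191.45529492282864, 'R': array([[-1.20575489e-03, -9.99878693e-01,  1.55288529e-02],
       [-9.96300361e-01, -1.33261804e-04, -8.59393590e-02],
       [ 8.59310033e-02, -1.55750236e-02, -9.96179342e-01]]), 't': array([-0.00994882,  0.5661731 ,  1.59229729])}
{'time': 0.1, 'q': array([ 1.11564536e+00,  3.53583978e-01,  1.63403469e+00,  1.27081900e-05,
        1.15519554e+00, -2.41962113e-03]), 'joint_velocities': array([-0.00057228, -0.00138873, -0.00062979, -0.00081026,  0.00101762,
        0.00235263]), 'effort': array([ 1.16306448e-03, -5.94902980e+01, -3.34934664e+01,  6.98669837e-02,
        1.84028962e-02, -6.09515109e-05]), 'tool_pos': array([0.27331116, 0.56185115, 0.40404617]), 'tool_rot': array([ 2.24439865e-01,  9.74487749e-01, -5.93541664e-04, -1.44180667e-04]), 'contact_force': array([0.08554556, 0.11324494, 0.17684137]), 'wrist_torque': array([-0.0042144 ,  0.003659  ,  0.04688714]), 'grasp_force': 0.0, 'grip_width': 0.09186169995106935}
```

Run:
```python
import cv2
for n in("scene","top"):
    i=cv2.imread(f"pics/{n}0.png"); cv2.imwrite(f"pics/{n}0b.png",cv2.resize(i,(800,600),interpolation=cv2.INTER_CUBIC))
```

```text
(no output)
```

View pics/top0b.png

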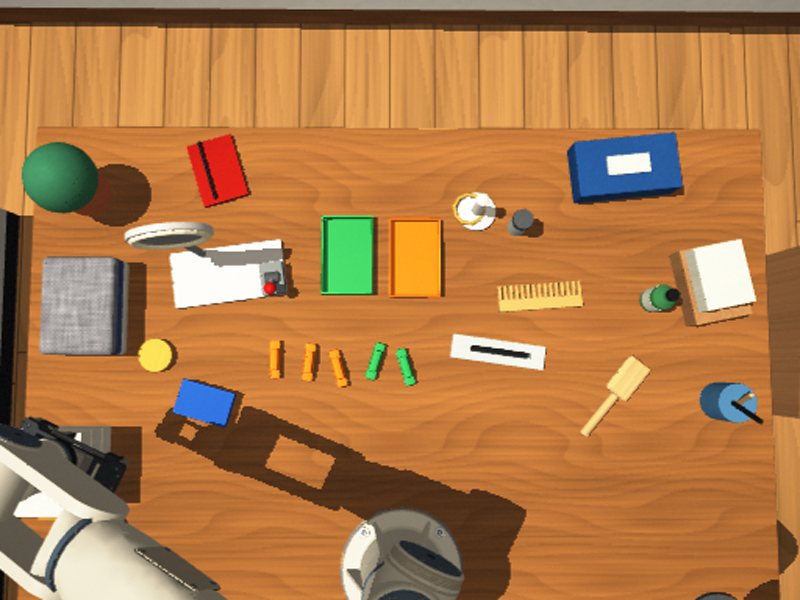

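View pics/scene0b.png

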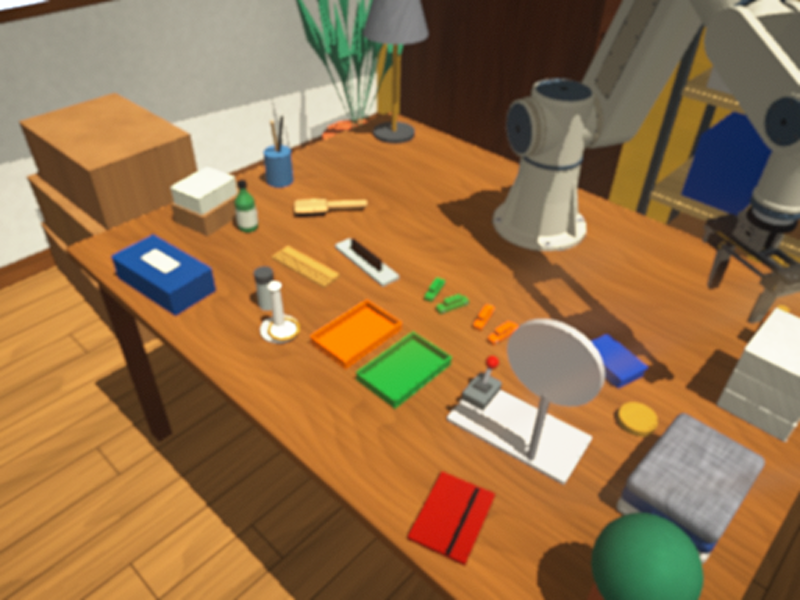

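The top view shows three orange clips (276,358), (310,362), (339,368), two green clips (375,362), (406,366), the straightedge (497,352), comb (540,296), foot (228,273), red ball (270,287) and trays (348,256), (415,258), in 800x600 pixels. The scene view shows all of these from the far side.

```bash
cat > h.py <<'E'
from rig import robot
import cv2,numpy as np
C={n:robot.calibration(n) for n in("scene","top")}
def plane(n,px,z):
    c=C[n]; px=np.atleast_2d(px).astype(float)
    d=np.c_[(px[:,0]-c["cx"])/c["fx"],(px[:,1]-c["cy"])/c["fy"],np.ones(len(px))]@c["R"]
    o=-c["R"].T@c["t"]; return o+d*((z-o[2])/d[:,2])[:,None]
def proj(n,X):
    c=C[n]; p=np.atleast_2d(X)@c["R"].T+c["t"]; return np.c_[p[:,0]/p[:,2]*c["fx"]+c["cx"],p[:,1]/p[:,2]*c["fy"]+c["cy"]]
def tri(p,q):
    P=[np.array([[C[n]["fx"],0,C[n]["cx"]],[0,C[n]["fy"],C[n]["cy"]],[0,0,1]])@np.c_[C[n]["R"],C[n]["t"]] for n in("top","scene")]
    X=cv2.triangulatePoints(P[0],P[1],np.array(p,float).reshape(2,1),np.array(q,float).reshape(2,1)); return (X[:3]/X[3]).ravel()
def blobs(img,lo,hi,amin,roi=None):
    m=cv2.inRange(cv2.cvtColor(img,cv2.COLOR_BGR2HSV),np.array(lo),np.array(hi))
    if roi: k=np.zeros_like(m); x0,y0,x1,y1=roi; k[y0:y1,x0:x1]=1; m*=k
    n,l,s,c=cv2.connectedComponentsWithStats(m)
    return [(np.argwhere(l==i)[:,::-1],c[i],s[i,4]) for i in range(1,n) if s[i,4]>=amin]
def rect(n,pts,z):
    """min-area rectangle on plane z: centre, long, short (m), angle of long side (deg)"""
    q=np.concatenate([pts+d for d in([-.5,-.5],[.5,-.5],[-.5,.5],[.5,.5])])
    w=plane(n,q,z)[:,:2].astype(np.float32)
    (x,y),(a,b),t=cv2.minAreaRect(w*1000)
    if a<b: a,b,t=b,a,t+90
    t=(t+90)%180-90
    return np.round([x,y,a,b,t],1)
COL=dict(orange=([8,170,110],[19,255,255]),green=([48,120,50],[75,255,255]),red=([0,190,90],[5,255,255]))
E
python3 - <<'E'
from h import *
t=cv2.imread("pics/top0.png");s=cv2.imread("pics/scene0.png")
S=.64
roi=(160,130,290,255)
for c in COL:
    for nm,im,r,z in(("top",t,roi,.008),("scene",s,(190,150,350,280),.008)):
        for p,ct,a in blobs(im,*COL[c],8,r): print(c,nm,a,ct.round(1),rect(nm,p,.025 if a>400 else z))
def pr(x,y): print((x,y),cv2.cvtColor(t,cv2.COLOR_BGR2HSV)[y,x])
for x,y in[(120,178),(300,222),(340,228),(318,224),(345,189),(176,229),(310,231),(176,180),(330,200)]:pr(x,y)
E
```

```text
orange top 12712 [227.5 196. ] [566.2 105.7 437.  418.3 -89.9]
orange scene 13873 [255.1 211.1] [520.8  39.6 689.  555.3  50.4]
orange scene 47 [346.6 184.2] [243.6 166.2  60.8  29.5  33.3]
green top 1682 [222. 163.] [6.620e+02 1.147e+02 1.722e+02 1.107e+02 1.000e-01]
green top 152 [239.8 230.6] [435.9  55.   83.1  25.4 -18.3]
green top 145 [259.2 234.4] [423.1 -10.   82.3  25.   16.7]
green scene 80 [277.8 184.3] [418.4 -14.5  88.1  28.   19.2]
green scene 89 [289.3 193.4] [430.6  45.9  78.4  36.8 -17.1]
green scene 1402 [257.5 236.8] [ 6.702e+02  1.221e+02  1.808e+02  1.221e+02 -1.000e-01]
red top 41 [172.1 183.9] [592.7 283.   23.7  23.6   0. ]
red scene 38 [314.7 231.2] [515.6 230.5  33.4  22.7  37.3]
(120, 178) [ 23   4 254]
(300, 222) [ 33  11 236]
(340, 228) [ 30   8 246]
(318, 224) [ 0  0 36]
(345, 189) [ 22 141 248]
(176, 229) [ 17 224 254]
(310, 231) [ 23  35 218]
(176, 180) [ 0  0 42]
(330, 200) [ 14 180 211]
```

```bash
sed -i 's/orange=(\[8,170,110\],\[19,255,255\])/orange=([15,195,190],[20,255,255]),white=([0,0,190],[180,45,255]),bamboo=([18,90,150],[28,178,255])/' h.py
python3 - <<'E'
from h import *
t=cv2.imread("pics/top0.png");s=cv2.imread("pics/scene0.png")
T={};
for c in COL:
    roi=(60,120,385,255)
    for nm,im,r in(("top",t,roi),("scene",s,(150,120,410,330))):
        for p,ct,a in blobs(im,*COL[c],12,r): print(c,nm,a,ct.round(1),rect(nm,p,{"white":.012,"bamboo":.01,"red":.089}.get(c,.025 if a>400 else .016)), p.min(0),p.max(0))
E
```

```text
orange top 1336 [266.6 165.1] [ 6.554e+02 -3.300e+01  1.661e+02  1.034e+02 -3.000e-01] [251 141] [281 189]
orange top 20 [249.  177.5] [614.   24.2  67.6   3.4   0. ] [249 168] [249 187]
orange top 105 [175.1 229.3] [440.2 268.   79.7  19.9   0.7] [173 218] [178 241]
orange top 115 [196.9 231.6] [433.7 196.5  81.   23.3  -6.2] [193 220] [201 243]
orange top 118 [215.5 235.3] [420.9 134.4  81.1  22.9  15.1] [211 224] [221 247]
orange scene 14 [227.6 196.2] [601.8 -90.1  47.3  12.9   1.4] [223 194] [232 199]
orange scene 69 [309.8 201.1] [418.9 132.1  86.4  23.9  16.8] [304 195] [315 208]
orange scene 838 [227.6 213.5] [ 6.577e+02 -2.080e+01  1.712e+02  9.900e+01 -4.000e-01] [203 198] [256 231]
orange scene 39 [323.2 208.8] [417.6 189.4  48.7  24.5 -20.9] [318 206] [329 212]
orange scene 20 [317.  215.5] [456.2 197.7  32.5  19.6 -45.5] [314 214] [322 217]
white top 226 [302.3 131.7] [ 771.5 -158.9   82.    55.   -57.3] [293 123] [316 141]
white top 81 [307.8 142.8] [ 731.5 -171.9   67.5   27.9  -65. ] [297 138] [315 146]
white top 242 [ 99.6 146.9] [718.  522.8 147.   31.5 -79.4] [ 80 
[... 1927 characters left out ...]
4.8  16.7] [254 223] [265 246]
green scene 84 [156.  127.6] [ 497.  -654.4   98.1   47.5   53.3] [151 122] [161 132]
green scene 80 [277.8 184.3] [426.2  -8.3  87.3  27.7  19.2] [272 178] [283 191]
green scene 89 [289.3 193.4] [438.4  51.6  77.7  36.5 -17.1] [280 189] [298 198]
green scene 1402 [257.5 236.8] [ 6.702e+02  1.221e+02  1.808e+02  1.221e+02 -1.000e-01] [229 215] [287 260]
red top 247 [141.1 124.1] [772.4 367.4 103.1  42.6 -89.9] [127 120] [158 132]
red top 41 [172.1 183.9] [584.5 269.7  22.5  22.4   0. ] [169 181] [175 187]
red scene 38 [314.7 231.2] [586.7 272.6  30.5  20.8  37.3] [312 228] [318 234]
red scene 836 [291.4 318.6] [871.4 419.5  93.3  89.4 -72.7] [268 302] [315 329]
```

```bash
cat >> h.py <<'E'
def bottom_edge(img,c0,c1,r0,r1,chan,up=True):
    """subpixel lower boundary (object above background) per column; line fit"""
    g=cv2.cvtColor(img,cv2.COLOR_BGR2HSV)[:,:,1].astype(float) if chan=="s" else img[:,:,chan].astype(float)
    out=[]
    for x in range(c0,c1):
        col=g[r0:r1,x]; d=np.abs(np.diff(col)); k=int(d.argmax()); w=d[max(k-1,0):k+2]
        out.append((x,r0+(np.arange(max(k-1,0),max(k-1,0)+len(w))@w)/w.sum()+.5))
    out=np.array(out); 
    for _ in range(3):
        p=np.polyfit(out[:,0],out[:,1],1); e=np.abs(np.polyval(p,out[:,0])-out[:,1]); out=out[e<max(.6,1.5*e.std())]
    return p,e.max(),len(out)
E
python3 - <<'E'
from h import *
t=cv2.imread("pics/top0.png")
for nm,a,z,mid in(("foot",(114,164,184,202),0.,None),("comb",(322,370,190,204),0.,None),("rulerbot",(294,342,222,240),0,None)):
    p,e,n=bottom_edge(t,*a,"s"); X=plane("top",[[a[0],np.polyval(p,a[0])],[a[1],np.polyval(p,a[1])]],z)[:,:2]*1000
    d=X[0]-X[1]; print(nm,X.round(1),"ang",np.degrees(np.arctan2(d[1],d[0])).round(2),e.round(2),n)
print("ball",tri([172.1,183.9],[314.7,231.2]))
cv2.imwrite("pics/c1.png",np.hstack([cv2.resize(t[135:210,100:190],(400,333)),cv2.resize(t[165:215,310:380],(400,333))]))
E
```

```text
foot [[549.3 478.3]
 [571.9 310.9]] ang 97.69 0.15 50
comb [[ 543.1 -222.8]
 [ 554.7 -386.2]] ang 94.07 0.26 46
rulerbot [[ 441.7 -127.2]
 [ 418.4 -288.7]] ang 81.78 0.21 48
ball [0.58497454 0.2701732  0.08544609]
```

View pics/c1.png

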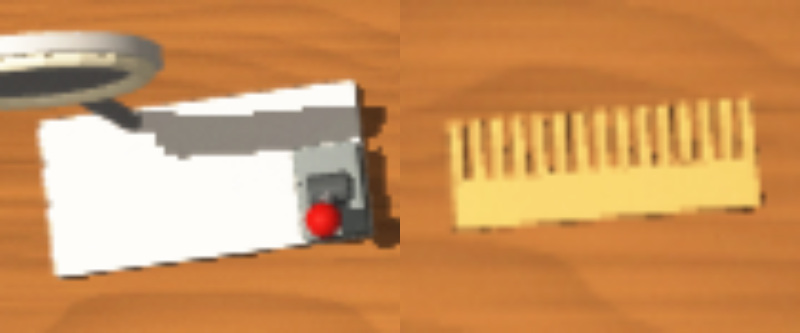

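The crop shows the foot with the switch block at its right end, red ball forward (off), and the comb with its back facing the robot. Next: push the switch on.

```bash
cat >> h.py <<'E'
def pose():
    s=robot.observe(); x,y,z,w=s["tool_rot"]
    yy=np.array([2*(x*y-z*w),1-2*(x*x+z*z)]); return s["tool_pos"][:2]*1000,(s["tool_pos"][2]-.19)*1000,np.degrees(np.arctan2(yy[1],yy[0])),s
def status():
    p,z,a,s=pose(); print("t%.1f xy%s tip%.1f yaw%.2f F%s w%.4f g%.1f"%(s["time"],p.round(1),z,a,s["contact_force"].round(1),s["grip_width"],s["grasp_force"]))
def plan(calls,start=None):
    """calls: lists of (x,y,tip mm,yaw deg); prints tool-frame shifts (m), turn (deg), chained"""
    if start is None: p,z,a,_=pose()
    else: p,z,a=np.array(start[:2],float),start[2],start[3]
    for c in calls:
        for w in c:
            r=np.radians(a); ey=np.array([np.cos(r),np.sin(r)]); ex=np.array([-ey[1],ey[0]])
            d=np.array(w[:2])-p; print(np.round([d@ex/1000,d@ey/1000,(z-w[2])/1000],4),round(a-w[3],2),"rows",max(np.hypot(np.linalg.norm(d),z-w[2])/41.7,abs(a-w[3])/7.16).__ceil__())
        p,z,a=np.array(w[:2],float),w[2],w[3]; print("--")
def off(p,a,dx,dy=0):
    """point p + dx along frame x (yaw a) + dy along frame y"""
    r=np.radians(a); return p[0]+dx*np.cos(r)-dy*np.sin(r),p[1]+dx*np.sin(r)+dy*np.cos(r)
E
python3 - <<'E'
from h import *
f=(564.5,364);A=7.7
P=lambda bx,z:(*off(f,A,bx,-95),z,A)
status();plan([[P(-45,140)],[P(-40,62)],[P(30,62)]])
E
```

```text
t0.1 xy[273.3 561.9] tip214.0 yaw64.06 F[0.1 0.1 0.2] w0.0919 g0.0
[-0.3636 -0.1546  0.074 ] 56.36 rows 10
--
[0.    0.005 0.078] 0.0 rows 2
--
[-0.    0.07  0.  ] 0.0 rows 2
--
```

>>> {"name": "move_arm", "arguments": {"series": [[-0.364,-0.155,0.074,56.4,0],[-0.364,-0.155,0.074,56.4,0],[-0.364,-0.155,0.074,56.4,0],[-0.364,-0.155,0.074,56.4,0],[-0.364,-0.155,0.074,56.4,0],[-0.364,-0.155,0.074,56.4,0],[-0.364,-0.155,0.074,56.4,0],[-0.364,-0.155,0.074,56.4,0],[-0.364,-0.155,0.074,56.4,0],[-0.364,-0.155,0.074,56.4,0],[-0.364,-0.155,0.074,56.4,0],[-0.364,-0.155,0.074,56.4,0]], "squeeze": 20}}

```text
time: 1.1
tool_pos: [0.5335, 0.2622, 0.33]
tool_rot: [0.659, 0.752, -0.001, -0.0]
contact_force: [0.2, 0.4, -0.7]
grip_width: 0.0137
grasp_force: 0.0
```

>>> {"name": "move_arm", "arguments": {"series": [[0,0.005,0.078,0,0],[0,0.005,0.078,0,0],[0,0.005,0.078,0,0],[0,0.005,0.078,0,0],[0,0.005,0.078,0,0]]}}

```text
time: 1.52
tool_pos: [0.5378, 0.2651, 0.2542]
tool_rot: [0.658, 0.753, 0.0, 0.0]
contact_force: [0.4, -0.4, 1.4]
grip_width: 0.0005
grasp_force: 0.0
```

Run:
```python
from h import *
status()
for n in("top",): cv2.imwrite("pics/t2.png",robot.snapshot(n))
i=robot.snapshot("scene"); cv2.imwrite("pics/s2.png",cv2.resize(i[130:330,230:430],(600,600)))
```

```text
t1.5 xy[537.8 265.1] tip64.2 yaw7.72 F[ 0.4 -0.4  1.4] w0.0005 g0.0
```

View pics/s2.png

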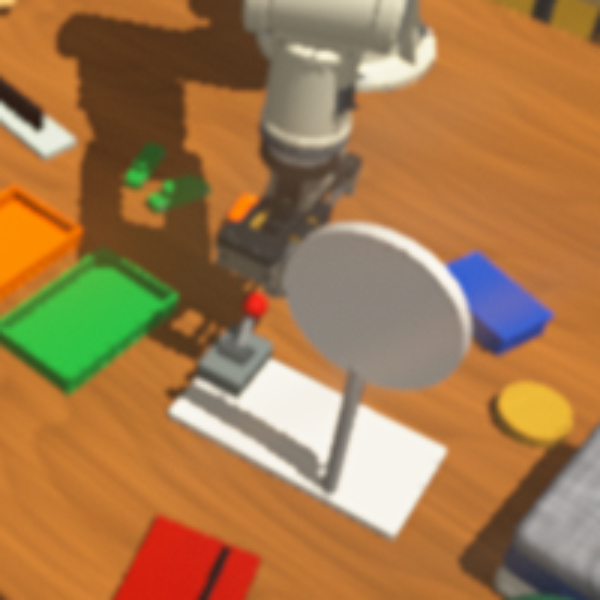

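The gripper stands closed in front of the red ball (257,304 in the crop), clear of the mirror. Push.

>>> {"name": "move_arm", "arguments": {"series": [[0,0.015,0,0,0],[0,0.03,0,0,0],[0,0.045,0,0,0],[0,0.058,0,0,0],[0,0.066,0,0,0],[0,0.068,0,0,0],[0,0.07,0,0,0],[0,0.07,0,0,0],[0,0.07,0,0,0]]}}

```text
time: 2.37
tool_pos: [0.6069, 0.2734, 0.253]
tool_rot: [0.658, 0.753, 0.0, 0.0]
contact_force: [-0.5, 0.5, -0.2]
grip_width: 0.0005
grasp_force: 0.0
```

Run:
```python
from h import *
status()
t=robot.snapshot("top");s=robot.snapshot("scene")
for n,i,r in(("top",t,(150,150,190,200)),("scene",s,(290,200,340,260))):
    for p,c,a in blobs(i,*COL["red"],5,r): print(n,c.round(1),a, [plane(n,c,z/1000)[0].round(3) for z in(79,89)])
f=(564.5,364);A=7.7
for th in(0,.6,.9,1.2): X=np.array([*off(f,A,39+55*np.sin(th-.6),-95),34+55*np.cos(th-.6)])/1000; print(th,proj("scene",X).round(1),proj("top",X).round(1))
```

```text
t2.4 xy[606.9 273.4] tip63.0 yaw7.66 F[-0.5  0.5 -0.2] w0.0005 g0.0
scene [305.8 241.9] 30 [array([0.633, 0.275, 0.079]), array([0.641, 0.28 , 0.089])]
0 [[314.5 232.8]] [[172.1 184.1]]
0.6 [[309.7 236.5]] [[170.4 174.2]]
0.9 [[306.8 240.4]] [[170.  169.3]]
1.2 [[304.  245.1]] [[169.8 165.1]]
```

>>> {"name": "move_arm", "arguments": {"series": [[0,0.003,0,0,0],[0,0.006,0,0,0],[0,0.009,0,0,0],[0,0.011,0,0,0],[0,0.011,0,0,0],[0,0.011,0,0,0]]}}

```text
time: 2.97
tool_pos: [0.6169, 0.2747, 0.2523]
tool_rot: [0.658, 0.753, -0.002, -0.001]
contact_force: [-10.5, -1.0, 6.1]
grip_width: -0.0001
grasp_force: 5.1
```

Run:
```python
from h import *
status()
s=robot.snapshot("scene")
for p,c,a in blobs(s,*COL["red"],5,(290,200,340,260)): print(c.round(1),a)
```

```text
t3.0 xy[616.9 274.7] tip62.3 yaw7.65 F[-10.5  -1.    6.1] w-0.0001 g5.1
[304.6 244.7] 31
```

>>> {"name": "move_arm", "arguments": {"series": [[0,-0.04,0,0,0],[0,-0.06,-0.03,0,0],[0,-0.07,-0.08,0,0.03],[0,-0.07,-0.1,0,0.04],[0,-0.07,-0.1,0,0.04]]}}

```text
time: 3.43
tool_pos: [0.5502, 0.2665, 0.3593]
tool_rot: [0.658, 0.753, 0.005, 0.002]
contact_force: [1.2, 0.2, -0.8]
grip_width: 0.0184
grasp_force: 0.0
```

```bash
cat >> h.py <<'E'
def survey(names=("orange","green","white")):
    t=robot.snapshot("top"); s=robot.snapshot("scene")
    for c in names:
        for nm,im,roi in(("top",t,(100,125,390,262)),("scene",s,(170,140,350,310))):
            for p,ct,a in blobs(im,*COL[c],20,roi):
                if c!="white" or 500<a<900 and nm=="top": print(c,nm,a,ct.round(1),rect(nm,p,.01 if c=="white" else .016 if a<400 else .025))
    return t,s
E
python3 - <<'E'
from h import *
status(); survey()
plan([[(455.3,-207.7,110,-8.2)],[(455.3,-207.7,17,-8.2)]])
t=robot.snapshot("top");s=robot.snapshot("scene")
# rib: dark pixels in both views -> height
for n,i,r in(("top",t,(296,215,342,238)),("scene",s,(215,145,255,185))):
    for p,c,a in blobs(i,[0,0,0],[180,120,60],30,r): print("rib",n,c.round(1),a,rect(n,p,.041)); globals()[n]=c
print(tri(globals()["top"],globals()["scene"]))
E
```

```text
t3.4 xy[550.2 266.5] tip169.3 yaw7.68 F[ 1.2  0.2 -0.8] w0.0184 g0.0
orange top 1258 [267.2 163.8] [655.4 -36.3 165.5  97.5   0. ]
orange top 77 [197.6 228. ] [439.  195.3  70.1  21.9  -6.2]
orange top 108 [215.7 236.3] [417.8 133.7  74.6  22.6  15.7]
orange scene 26 [221.5 200. ] [ 6.288e+02 -9.120e+01  9.640e+01  1.130e+01  1.000e-01]
orange scene 29 [310.1 200. ] [411.1 129.1  39.   20.9  19.9]
orange scene 788 [226.2 213.8] [667.1 -21.  152.4  98.4  -0. ]
green top 1684 [222. 163.] [6.620e+02 1.159e+02 1.721e+02 1.133e+02 1.000e-01]
green top 151 [239.7 230.7] [436.   55.   82.8  25.  -17.3]
green top 150 [259.1 234.4] [423.   -9.8  81.7  25.2  18.4]
green scene 89 [277.4 184.4] [426.8  -8.6  88.9  31.3  24.4]
green scene 39 [294.5 192.2] [416.5  63.2  40.9  28.5  38.7]
green scene 1436 [257.6 236.5] [671.  122.2 181.5 124.5   1. ]
white top 707 [318.6 224.7] [ 455.3 -208.   202.9   53.5   81.8]
[-0.4567 -0.1564  0.0544] 15.86 rows 12
--
[0.    0.    0.093] 0.0 rows 3
--
rib top [319.2 224.5] 119 [ 455.6 -207.4  120.3   14.4   81.8]Traceback (most recent call last):
  File "<stdin>", line 8, in <module>
KeyError: 'scene'
```

>>> {"name": "move_arm", "arguments": {"series": [[-0.457,-0.156,0.054,15.9,0.04],[-0.457,-0.156,0.054,15.9,0.04],[-0.457,-0.156,0.054,15.9,0.04],[-0.457,-0.156,0.054,15.9,0.04],[-0.457,-0.156,0.054,15.9,0.04],[-0.457,-0.156,0.054,15.9,0.04],[-0.457,-0.156,0.054,15.9,0.04],[-0.457,-0.156,0.054,15.9,0.04],[-0.457,-0.156,0.054,15.9,0.04],[-0.457,-0.156,0.054,15.9,0.04],[-0.457,-0.156,0.054,15.9,0.04],[-0.457,-0.156,0.054,15.9,0.04]]}}

```text
time: 4.63
tool_pos: [0.4537, -0.2111, 0.2969]
tool_rot: [0.756, 0.654, -0.001, -0.001]
contact_force: [0.5, 0.7, -0.7]
grip_width: 0.0403
grasp_force: 0.0
```

>>> {"name": "move_arm", "arguments": {"series": [[0,0,0,0,0.04],[0,0,0,0,0.04],[0,0,0,0,0.04],[0,0,0,0,0.04]]}}

```text
time: 4.97
tool_pos: [0.4551, -0.2073, 0.2981]
tool_rot: [0.756, 0.655, -0.0, -0.001]
contact_force: [0.6, 0.2, 0.3]
grip_width: 0.0402
grasp_force: 0.0
```

Run:
```python
from h import *
status(); plan([[(455.5,-207.5,18,-8.2)]])
```

```text
t5.0 xy[ 455.1 -207.3] tip108.1 yaw-8.20 F[0.6 0.2 0.3] w0.0402 g0.0
[-0.0002  0.0004  0.0901] 0.0 rows 3
--
```

>>> {"name": "move_arm", "arguments": {"series": [[0,0,0.03,0,0.04],[0,0,0.06,0,0.04],[0,0,0.09,0,0.04],[0,0,0.09,0,0.04],[0,0,0.09,0,0.04],[0,0,0.09,0,0.0],[0,0,0.09,0,0.0],[0,0,0.09,0,0.0],[0,0,0.09,0,0.0],[0,0,0.09,0,0.0],[0,0,0.09,0,0.0],[0,0,0.09,0,0.0]], "squeeze": 35}}

```text
time: 5.97
tool_pos: [0.4554, -0.2083, 0.2098]
tool_rot: [0.756, 0.654, 0.0, 0.001]
contact_force: [-1.6, 1.1, 8.5]
grip_width: 0.0119
grasp_force: 35.0
```

Run:
```python
from h import *
status()
cb=(548.5,-304);A=4.07
p,z,a,_=pose()
print(off(cb,A,-25))
plan([[(p[0],p[1],z+20,a)],[(*off(cb,A,-25-12),z+20,A)],[(*off(cb,A,-37),z+1,A)]])
```

```text
t6.0 xy[ 455.4 -208.3] tip19.8 yaw-8.26 F[-1.6  1.1  8.5] w0.0119 g35.0
(np.float64(523.563047945587), np.float64(-305.774379394579))
[ 0.    0.   -0.02] 0.0 rows 1
--
[-0.0892  0.0697  0.    ] -12.33 rows 3
--
[0.    0.    0.019] 0.0 rows 1
--
```

>>> {"name": "move_arm", "arguments": {"series": [[0,0,-0.02,0,0],[0,0,-0.02,0,0],[0,0,-0.02,0,0]]}}

```text
time: 6.22
tool_pos: [0.4554, -0.2084, 0.2293]
tool_rot: [0.756, 0.654, 0.0, 0.001]
contact_force: [0.5, 1.0, -3.7]
grip_width: 0.0118
grasp_force: 35.0
```

>>> {"name": "move_arm", "arguments": {"series": [[-0.03,0.023,0,-4.1,0],[-0.06,0.046,0,-8.2,0],[-0.089,0.07,0,-12.3,0],[-0.089,0.07,0,-12.3,0],[-0.089,0.07,0,-12.3,0],[-0.089,0.07,0,-12.3,0]]}}

```text
time: 6.72
tool_pos: [0.5107, -0.3059, 0.2274]
tool_rot: [0.682, 0.731, -0.0, -0.001]
contact_force: [-0.3, 0.6, -3.3]
grip_width: 0.0117
grasp_force: 35.0
```

Run:
```python
from h import *
status()
t=robot.snapshot("top");s=robot.snapshot("scene")
cv2.imwrite("pics/t3.png",np.hstack([cv2.resize(t[160:240,290:390],(400,320)),cv2.resize(s[110:210,160:285],(400,320))]))
cb=(548.5,-304);A=4.07
plan([[(*off(cb,A,-35),18,A)]])
```

```text
t6.7 xy[ 510.7 -305.9] tip37.4 yaw3.98 F[-0.3  0.6 -3.3] w0.0117 g35.0
[-0.0014  0.0028  0.0198] -0.02 rows 1
--
```

View pics/t3.png

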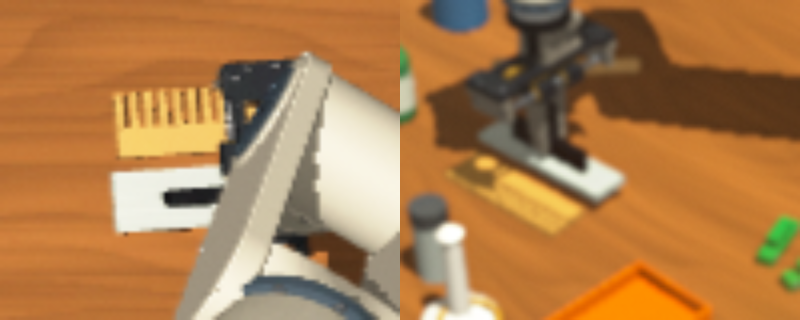

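The straightedge is held just short of the comb's back and nearly parallel, its left end (112 vs comb 118 in the crop) about 5 mm short of centred. Lower it.

>>> {"name": "move_arm", "arguments": {"series": [[0.003,0,0.008,0,0],[0.003,0,0.016,0,0],[0.003,0,0.018,0,0],[0.003,0,0.018,0,0],[0.003,0,0.018,0,0]]}}

```text
time: 7.23
tool_pos: [0.5112, -0.3028, 0.2102]
tool_rot: [0.681, 0.732, -0.0, -0.0]
contact_force: [-0.5, 0.5, -2.9]
grip_width: 0.0118
grasp_force: 35.0
```

>>> {"name": "move_arm", "arguments": {"series": [[0,0,0,0,0.018],[0,0,0,0,0.018],[0,0,0,0,0.018],[0,0,0,0,0.018]]}}

```text
time: 7.57
tool_pos: [0.5115, -0.3034, 0.2109]
tool_rot: [0.682, 0.732, 0.0, 0.0]
contact_force: [-0.1, -0.0, 0.3]
grip_width: 0.0182
grasp_force: 0.0
```

>>> {"name": "move_arm", "arguments": {"series": [[0,0.003,0,0,0.018],[0,0.006,0,0,0.018],[0,0.008,0,0,0.018],[0,0.01,0,0,0.018],[0,0.012,0,0,0.018],[0,0.012,0,0,0.018]]}}

```text
time: 8.07
tool_pos: [0.5238, -0.3024, 0.2107]
tool_rot: [0.682, 0.732, 0.0, 0.0]
contact_force: [-0.3, 0.4, 0.0]
grip_width: 0.0181
grasp_force: 0.2
```

>>> {"name": "move_arm", "arguments": {"series": [[0,0.001,0,0,0.018],[0,0.002,0,0,0.018],[0,0.003,0,0,0.018],[0,0.004,0,0,0.018],[0,0.004,0,0,0.018]]}}

```text
time: 8.48
tool_pos: [0.5263, -0.3023, 0.2106]
tool_rot: [0.681, 0.732, -0.001, -0.001]
contact_force: [-7.8, -2.0, 6.4]
grip_width: 0.0176
grasp_force: 4.3
```

>>> {"name": "move_arm", "arguments": {"series": [[0,0.001,0,0,0.018],[0,0.002,0,0,0.018],[0,0.003,0,0,0.018],[0,0.003,0,0,0.018]]}}

```text
time: 8.82
tool_pos: [0.5274, -0.3023, 0.2106]
tool_rot: [0.681, 0.732, -0.002, -0.003]
contact_force: [-20.1, -4.9, 14.6]
grip_width: 0.0178
grasp_force: 10.1
```

>>> {"name": "move_arm", "arguments": {"series": [[0,-0.003,0,0,0.018],[0,-0.005,0,0,0.03],[0,-0.005,0,0,0.036],[0,-0.005,0,0,0.036],[0,-0.005,-0.03,0,0.036],[0,-0.005,-0.06,0,0.036],[-0.0,-0.045,-0.1,0,0.036],[0.04,-0.08,-0.12,0,0.036],[0.08,-0.1,-0.12,0,0.036],[0.12,-0.1,-0.12,0,0.036],[0.16,-0.1,-0.12,0,0.036],[0.2,-0.1,-0.12,0,0.036]]}}

```text
time: 9.82
tool_pos: [0.4173, -0.1261, 0.3312]
tool_rot: [0.682, 0.731, 0.001, 0.001]
contact_force: [0.7, 0.5, -0.4]
grip_width: 0.036
grasp_force: 0.0
```

>>> {"name": "move_arm", "arguments": {"series": [[0.04,0,0,0,0.036],[0.04,0,0,0,0.036],[0.04,0,0,0,0.036],[0.04,0,0,0,0.036],[0.04,0,0,0,0.036],[0.04,0,0,0,0.036],[0.04,0,0,0,0.036],[0.04,0,0,0,0.036],[0.04,0,0,0,0.036],[0.04,0,0,0,0.036],[0.04,0,0,0,0.036],[0.04,0,0,0,0.036]]}}

```text
time: 10.82
tool_pos: [0.4154, -0.0875, 0.3305]
tool_rot: [0.682, 0.732, 0.0, 0.0]
contact_force: [0.7, 0.0, -0.7]
grip_width: 0.0361
grasp_force: 0.0
```

Run:
```python
from h import *
status(); t,s=survey()
p,e,n=bottom_edge(t,318,374,200,222,"s"); X=plane("top",[[318,np.polyval(p,318)],[374,np.polyval(p,374)]],0)[:,:2]*1000; d=X[0]-X[1]
print(X,np.degrees(np.arctan2(d[1],d[0])),e,n)
cv2.imwrite("pics/t4.png",np.hstack([cv2.resize(t[165:225,305:385],(440,330)),cv2.resize(s[120:210,165:275],(360,330))]))
```

```text
t10.8 xy[415.4 -87.5] tip140.5 yaw4.05 F[ 0.7  0.  -0.7] w0.0361 g0.0
orange top 1330 [266.7 165. ] [657.1 -36.3 162.2  97.5   0. ]
orange top 111 [174.9 228.8] [440.2 269.6  79.6  23.2   0.7]
orange top 114 [196.9 231.5] [433.8 195.8  80.7  22.5  -7. ]
orange top 116 [215.4 235.3] [420.9 134.4  81.1  22.9  15.1]
orange scene 72 [309.7 201.1] [419.  131.9  86.4  24.3  16.8]
orange scene 838 [227.5 213.5] [ 6.577e+02 -2.200e+01  1.713e+02  1.014e+02 -5.000e-01]
orange scene 42 [323.4 208.9] [416.2 189.9  51.6  24.5 -20.9]
orange scene 22 [317.1 215.4] [456.2 197.7  32.5  19.6 -45.5]
green top 1682 [222. 163.] [6.620e+02 1.147e+02 1.722e+02 1.107e+02 1.000e-01]
green top 151 [239.8 230.5] [435.9  54.8  82.7  25.3 -18.3]
green top 145 [259.2 234.4] [423.1  -9.9  81.8  24.8  16.7]
green scene 81 [277.7 184.4] [426.2  -8.3  87.3  27.7  19.2]
green scene 90 [289.3 193.4] [438.4  51.6  77.7  36.5 -17.1]
green scene 1396 [257.4 236.8] [ 6.699e+02  1.221e+02  1.801e+02  1.221e+02 -1.000e-01]
white top 658 [346.4 204.5] [ 522.7 -301.3  203.5   52.5  -86. ]
[[ 490.99253785 -208.66059145]
 [ 504.31642376 -398.70538927]] 94.01039823729816 0.18682185936285123 56
```

View pics/t4.png

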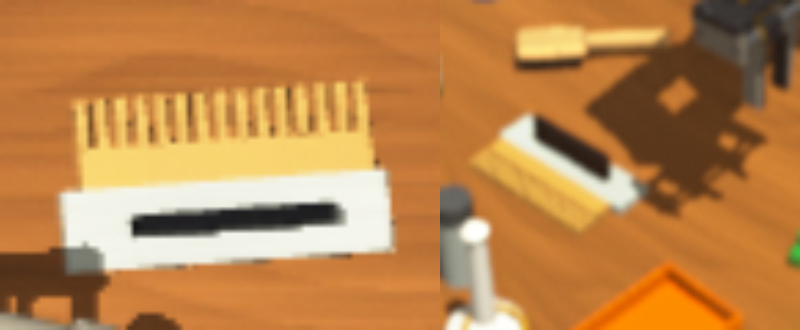

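Straightedge lies flush on the comb's back and centred (left overhang 60–80, right 375–392 in the crop). Now clips, green first.

```bash
cat >> h.py <<'E'
def clip(c,ang,slot,yaw=None,start=None):
    yaw=ang-90 if ang>0 else ang+90
    plan([[(*c,60,yaw)],[(*c,5,yaw)],[(*c,70,yaw),(*slot,70,0)],[(*slot,12,0)],[(*slot,70,0)]],start)
E
python3 - <<'E'
from h import *
clip((423,-10),17,(622,115))
print("second"); clip((436,55),-18,(702,115),start=(622,115,70,0))
E
```

```text
[0.0767 0.0131 0.0805] 77.06 rows 11
--
[0.    0.    0.055] 0 rows 2
--
[ 0.     0.    -0.065] 0 rows 2
[ 0.2269 -0.0614 -0.065 ] -73 rows 11
--
[0.    0.    0.058] 0 rows 2
--
[ 0.     0.    -0.058] 0 rows 2
--
second
[-0.06  -0.186  0.01 ] -72 rows 11
--
[0.    0.    0.055] 0 rows 2
--
[ 0.     0.    -0.065] 0 rows 2
[-0.2344  0.1393 -0.065 ] 72 rows 11
--
[0.    0.    0.058] 0 rows 2
--
[ 0.     0.    -0.058] 0 rows 2
--
```

>>> {"name": "move_arm", "arguments": {"series": [[0.077,0.013,0.08,77,0.042],[0.077,0.013,0.08,77,0.042],[0.077,0.013,0.08,77,0.042],[0.077,0.013,0.08,77,0.042],[0.077,0.013,0.08,77,0.042],[0.077,0.013,0.08,77,0.042],[0.077,0.013,0.08,77,0.042],[0.077,0.013,0.08,77,0.042],[0.077,0.013,0.08,77,0.042],[0.077,0.013,0.08,77,0.042],[0.077,0.013,0.08,77,0.042],[0.077,0.013,0.08,77,0.042]], "squeeze": 20}}

```text
time: 11.92
tool_pos: [0.423, -0.0096, 0.2506]
tool_rot: [0.989, 0.146, 0.0, 0.0]
contact_force: [0.6, -0.4, -0.4]
grip_width: 0.042
grasp_force: 0.0
```

>>> {"name": "move_arm", "arguments": {"series": [[0,0,0,0,0.042],[0,0,0.03,0,0.042],[0,0,0.055,0,0.042],[0,0,0.055,0,0.042],[0,0,0.055,0,0.042],[0,0,0.055,0,0],[0,0,0.055,0,0],[0,0,0.055,0,0],[0,0,0.055,0,0],[0,0,0.055,0,0],[0,0,0.055,0,0]]}}

```text
time: 12.83
tool_pos: [0.4234, -0.0097, 0.1966]
tool_rot: [0.989, 0.148, 0.001, 0.0]
contact_force: [-1.4, 0.5, 8.9]
grip_width: 0.022
grasp_force: 20.0
```

>>> {"name": "move_arm", "arguments": {"series": [[0,0,-0.035,0,0],[0.02,-0.005,-0.065,-7,0],[0.227,-0.061,-0.065,-73,0],[0.227,-0.061,-0.065,-73,0],[0.227,-0.061,-0.065,-73,0],[0.227,-0.061,-0.065,-73,0],[0.227,-0.061,-0.065,-73,0],[0.227,-0.061,-0.065,-73,0],[0.227,-0.061,-0.065,-73,0],[0.227,-0.061,-0.065,-73,0],[0.227,-0.061,-0.065,-73,0],[0.227,-0.061,-0.065,-73,0]]}}

```text
time: 13.83
tool_pos: [0.6219, 0.1153, 0.2609]
tool_rot: [0.704, 0.71, 0.0, 0.0]
contact_force: [0.2, -0.0, -1.1]
grip_width: 0.0215
grasp_force: 20.0
```

Run:
```python
from h import *
status()
```

```text
t13.8 xy[621.9 115.3] tip70.9 yaw0.52 F[ 0.2 -0.  -1.1] w0.0215 g20.0
```

>>> {"name": "move_arm", "arguments": {"series": [[0,0,0,0,0],[0,0,0.03,0,0],[0,0,0.058,0,0],[0,0,0.058,0,0],[0,0,0.058,0,0],[0,0,0.058,0,0.03],[0,0,0.058,0,0.032],[0,0,0.058,0,0.032],[0,0,0.03,0,0.032],[0,0,0,0,0.032],[0,0,0,0,0.032],[0,0,0,0,0.042]]}}

```text
time: 14.83
tool_pos: [0.6228, 0.1153, 0.2632]
tool_rot: [0.707, 0.707, 0.002, 0.001]
contact_force: [-1.3, 0.6, 0.2]
grip_width: 0.0368
grasp_force: 0.0
```

>>> {"name": "move_arm", "arguments": {"series": [[-0.06,-0.186,0.01,-72,0.042],[-0.06,-0.186,0.01,-72,0.042],[-0.06,-0.186,0.01,-72,0.042],[-0.06,-0.186,0.01,-72,0.042],[-0.06,-0.186,0.01,-72,0.042],[-0.06,-0.186,0.01,-72,0.042],[-0.06,-0.186,0.01,-72,0.042],[-0.06,-0.186,0.01,-72,0.042],[-0.06,-0.186,0.01,-72,0.042],[-0.06,-0.186,0.01,-72,0.042],[-0.06,-0.186,0.01,-72,0.042],[-0.06,-0.186,0.01,-72,0.042]]}}

```text
time: 15.83
tool_pos: [0.4357, 0.055, 0.2502]
tool_rot: [0.158, 0.987, -0.0, -0.0]
contact_force: [0.7, -0.0, -0.8]
grip_width: 0.0423
grasp_force: 0.0
```

Run:
```python
from h import *
status(); t,s=survey(("green","orange"))
cv2.imwrite("pics/t5.png",np.hstack([cv2.resize(t[125:255,155:300],(400,360)),cv2.resize(s[150:270,190:340],(400,360))]))
```

```text
t15.8 xy[435.7  55. ] tip60.2 yaw71.86 F[ 0.7 -0.  -0.8] w0.0423 g0.0
green top 1682 [222. 163.] [6.620e+02 1.147e+02 1.722e+02 1.107e+02 1.000e-01]
green scene 25 [295.5 191.6] [410.9  63.9  33.7  21.7  44.6]
green scene 1409 [257.5 236.7] [ 6.699e+02  1.221e+02  1.815e+02  1.221e+02 -1.000e-01]
orange top 1330 [266.7 165. ] [657.1 -36.3 162.2  97.5   0. ]
orange top 106 [175.2 229.4] [440.2 268.   79.7  19.9   0.7]
orange top 113 [197.  231.5] [433.8 195.8  80.7  22.5  -7. ]
orange scene 43 [310.9 198.9] [403.7 127.3  54.   22.5  19.9]
orange scene 817 [227.3 213.6] [ 6.651e+02 -2.100e+01  1.564e+02  9.830e+01 -2.000e-01]
orange scene 38 [323.2 208.8] [417.6 189.4  48.7  24.5 -20.9]
```

View pics/t5.png

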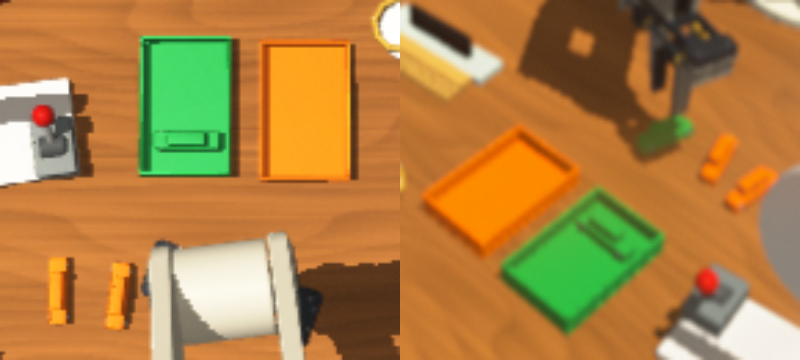

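Clip 1 lies in the green tray (188,140 in the crop); the switch stays on. Continue with the second green clip.

>>> {"name": "move_arm", "arguments": {"series": [[0,0,0.03,0,0.042],[0,0,0.055,0,0.042],[0,0,0.055,0,0.042],[0,0,0.055,0,0.042],[0,0,0.055,0,0],[0,0,0.055,0,0],[0,0,0.055,0,0],[0,0,0.055,0,0],[0,0,0.055,0,0],[0,0,0.055,0,0]]}}

```text
time: 16.77
tool_pos: [0.4366, 0.0551, 0.1966]
tool_rot: [0.156, 0.988, 0.0, 0.001]
contact_force: [-1.4, -0.9, 8.4]
grip_width: 0.0218
grasp_force: 20.0
```

>>> {"name": "move_arm", "arguments": {"series": [[0,0,-0.035,0,0],[-0.02,0.01,-0.065,7,0],[-0.234,0.139,-0.065,72,0],[-0.234,0.139,-0.065,72,0],[-0.234,0.139,-0.065,72,0],[-0.234,0.139,-0.065,72,0],[-0.234,0.139,-0.065,72,0],[-0.234,0.139,-0.065,72,0],[-0.234,0.139,-0.065,72,0],[-0.234,0.139,-0.065,72,0],[-0.234,0.139,-0.065,72,0],[-0.234,0.139,-0.065,72,0]]}}

```text
time: 17.77
tool_pos: [0.7015, 0.1152, 0.2606]
tool_rot: [0.709, 0.705, -0.0, -0.0]
contact_force: [0.3, 0.9, -0.6]
grip_width: 0.0215
grasp_force: 20.0
```

Run:
```python
from h import *
status(); clip((421,134.4),15,(610,-30),start=(702,115,70,0))
print("2nd");clip((434,196),-6.5,(700,-30),start=(610,-30,70,0))
print("3rd");clip((440,268.5),0.7,(655,-30),start=(700,-30,70,0))
```

```text
t17.8 xy[701.5 115.2] tip70.6 yaw-0.28 F[ 0.3  0.9 -0.6] w0.0215 g20.0
[ 0.0194 -0.281   0.01  ] 75 rows 11
--
[0.    0.    0.055] 0 rows 2
--
[ 0.     0.    -0.065] 0 rows 2
[ 0.14    0.2077 -0.065 ] -75 rows 11
--
[0.    0.    0.058] 0 rows 2
--
[ 0.     0.    -0.058] 0 rows 2
--
2nd
[ 0.226 -0.176  0.01 ] -83.5 rows 12
--
[0.    0.    0.055] 0.0 rows 2
--
[ 0.     0.    -0.065] 0.0 rows 2
[-0.2899 -0.1944 -0.065 ] 83.5 rows 12
--
[0.    0.    0.058] 0 rows 2
--
[ 0.     0.    -0.058] 0 rows 2
--
3rd
[ 0.2985 -0.26    0.01  ] 89.3 rows 13
--
[0.    0.    0.055] 0.0 rows 2
--
[ 0.     0.    -0.065] 0.0 rows 2
[ 0.2113  0.3011 -0.065 ] -89.3 rows 13
--
[0.    0.    0.058] 0 rows 2
--
[ 0.     0.    -0.058] 0 rows 2
--
```

>>> {"name": "move_arm", "arguments": {"series": [[0,0,0,0,0],[0,0,0.03,0,0],[0,0,0.058,0,0],[0,0,0.058,0,0],[0,0,0.058,0,0],[0,0,0.058,0,0.03],[0,0,0.058,0,0.032],[0,0,0.058,0,0.032],[0,0,0.03,0,0.032],[0,0,0,0,0.032],[0,0,0,0,0.032],[0,0,0,0,0.042]]}}

```text
time: 18.77
tool_pos: [0.7023, 0.1153, 0.2635]
tool_rot: [0.707, 0.708, 0.002, 0.001]
contact_force: [-0.5, -0.1, -0.1]
grip_width: 0.037
grasp_force: 0.0
```

>>> {"name": "move_arm", "arguments": {"series": [[0.019,-0.281,0.01,75,0.042],[0.019,-0.281,0.01,75,0.042],[0.019,-0.281,0.01,75,0.042],[0.019,-0.281,0.01,75,0.042],[0.019,-0.281,0.01,75,0.042],[0.019,-0.281,0.01,75,0.042],[0.019,-0.281,0.01,75,0.042],[0.019,-0.281,0.01,75,0.042],[0.019,-0.281,0.01,75,0.042],[0.019,-0.281,0.01,75,0.042],[0.019,-0.281,0.01,75,0.042],[0.019,-0.281,0.01,75,0.042]]}}

```text
time: 19.77
tool_pos: [0.42, 0.1338, 0.2502]
tool_rot: [0.992, 0.13, -0.0, 0.0]
contact_force: [0.7, 0.9, 0.9]
grip_width: 0.042
grasp_force: 0.0
```

Run:
```python
from h import *
status(); t,s=survey(("orange","green","white"))
```

```text
t19.8 xy[420.  133.8] tip60.2 yaw-75.07 F[0.7 0.9 0.9] w0.0420 g0.0
orange top 1335 [266.6 165.1] [655.4 -36.3 165.5  97.5   0. ]
orange top 46 [174.9 221.8] [458.5 269.9  43.1  23.2   0.7]
orange scene 819 [227.3 213.6] [ 6.650e+02 -2.090e+01  1.566e+02  9.800e+01 -4.000e-01]
orange scene 37 [323.3 208.8] [417.6 189.4  48.7  24.5 -20.9]
green top 1680 [222. 163.] [6.620e+02 1.147e+02 1.722e+02 1.107e+02 1.000e-01]
green scene 1403 [257.5 236.8] [ 6.701e+02  1.221e+02  1.811e+02  1.221e+02 -1.000e-01]
white top 691 [345.3 204.8] [ 522.7 -301.5  203.8   52.5  -86. ]
```

>>> {"name": "move_arm", "arguments": {"series": [[0,0,0.03,0,0.042],[0,0,0.055,0,0.042],[0,0,0.055,0,0.042],[0,0,0.055,0,0.042],[0,0,0.055,0,0],[0,0,0.055,0,0],[0,0,0.055,0,0],[0,0,0.055,0,0],[0,0,0.055,0,0],[0,0,0.055,0,0]]}}

```text
time: 20.7
tool_pos: [0.421, 0.134, 0.1966]
tool_rot: [0.991, 0.131, 0.001, -0.0]
contact_force: [-0.4, -0.7, 8.6]
grip_width: 0.0214
grasp_force: 20.0
```

>>> {"name": "move_arm", "arguments": {"series": [[0,0,-0.035,0,0],[0.01,0.02,-0.065,-7,0],[0.14,0.208,-0.065,-75,0],[0.14,0.208,-0.065,-75,0],[0.14,0.208,-0.065,-75,0],[0.14,0.208,-0.065,-75,0],[0.14,0.208,-0.065,-75,0],[0.14,0.208,-0.065,-75,0],[0.14,0.208,-0.065,-75,0],[0.14,0.208,-0.065,-75,0],[0.14,0.208,-0.065,-75,0],[0.14,0.208,-0.065,-75,0]]}}

```text
time: 21.7
tool_pos: [0.6097, -0.0309, 0.2609]
tool_rot: [0.704, 0.71, 0.0, 0.0]
contact_force: [-0.5, 0.7, -0.3]
grip_width: 0.0216
grasp_force: 20.0
```

Run:
```python
from h import *
status()
```

```text
t21.7 xy[609.7 -30.9] tip70.9 yaw0.43 F[-0.5  0.7 -0.3] w0.0216 g20.0
```

>>> {"name": "move_arm", "arguments": {"series": [[0,0,0,0,0],[0,0,0.03,0,0],[0,0,0.058,0,0],[0,0,0.058,0,0],[0,0,0.058,0,0],[0,0,0.058,0,0.03],[0,0,0.058,0,0.03],[0,0,0.058,0,0.03],[0,0,0.03,0,0.03],[0,0,0,0,0.03],[0,0,0,0,0.032],[0,0,0,0,0.042]]}}

```text
time: 22.7
tool_pos: [0.6105, -0.0307, 0.2631]
tool_rot: [0.707, 0.707, 0.002, 0.002]
contact_force: [-0.1, 0.9, 0.2]
grip_width: 0.0369
grasp_force: 0.0
```

>>> {"name": "move_arm", "arguments": {"series": [[0.226,-0.176,0.01,-83.5,0.042],[0.226,-0.176,0.01,-83.5,0.042],[0.226,-0.176,0.01,-83.5,0.042],[0.226,-0.176,0.01,-83.5,0.042],[0.226,-0.176,0.01,-83.5,0.042],[0.226,-0.176,0.01,-83.5,0.042],[0.226,-0.176,0.01,-83.5,0.042],[0.226,-0.176,0.01,-83.5,0.042],[0.226,-0.176,0.01,-83.5,0.042],[0.226,-0.176,0.01,-83.5,0.042],[0.226,-0.176,0.01,-83.5,0.042],[0.226,-0.176,0.01,-83.5,0.042]]}}

```text
time: 23.7
tool_pos: [0.4329, 0.1953, 0.25]
tool_rot: [0.053, 0.999, -0.0, -0.0]
contact_force: [-0.4, 0.1, 0.1]
grip_width: 0.042
grasp_force: 0.0
```

>>> {"name": "move_arm", "arguments": {"series": [[0,0,0,0,0.042],[0,0,0.03,0,0.042],[0,0,0.055,0,0.042],[0,0,0.055,0,0.042],[0,0,0.055,0,0.042],[0,0,0.055,0,0],[0,0,0.055,0,0],[0,0,0.055,0,0],[0,0,0.055,0,0],[0,0,0.055,0,0],[0,0,0.055,0,0]]}}

```text
time: 24.62
tool_pos: [0.434, 0.1954, 0.1966]
tool_rot: [0.056, 0.998, 0.0, 0.001]
contact_force: [-0.3, -0.0, 8.9]
grip_width: 0.0216
grasp_force: 20.0
```

>>> {"name": "move_arm", "arguments": {"series": [[0,0,-0.035,3,0],[-0.015,-0.01,-0.065,10,0],[-0.29,-0.194,-0.065,83.5,0],[-0.29,-0.194,-0.065,83.5,0],[-0.29,-0.194,-0.065,83.5,0],[-0.29,-0.194,-0.065,83.5,0],[-0.29,-0.194,-0.065,83.5,0],[-0.29,-0.194,-0.065,83.5,0],[-0.29,-0.194,-0.065,83.5,0],[-0.29,-0.194,-0.065,83.5,0],[-0.29,-0.194,-0.065,83.5,0],[-0.29,-0.194,-0.065,83.5,0]]}}

```text
time: 25.62
tool_pos: [0.7012, -0.0321, 0.2607]
tool_rot: [0.698, 0.716, 0.0, 0.001]
contact_force: [-0.7, 1.3, -0.8]
grip_width: 0.0217
grasp_force: 20.0
```

>>> {"name": "move_arm", "arguments": {"series": [[0,0,0,0,0],[0,0,0,0,0],[0,0,0,0,0]]}}

```text
time: 25.87
tool_pos: [0.6996, -0.0298, 0.2608]
tool_rot: [0.693, 0.721, -0.0, -0.0]
contact_force: [-0.5, -0.2, -1.1]
grip_width: 0.0218
grasp_force: 20.0
```

Run:
```python
from h import *
status();plan([[(699,-30,70,0)]])
```

```text
t25.9 xy[699.6 -29.8] tip70.8 yaw2.19 F[-0.5 -0.2 -1.1] w0.0218 g20.0
[-0.0002 -0.0006  0.0008] 2.19 rows 1
--
```

>>> {"name": "move_arm", "arguments": {"series": [[0,0,0,2.2,0],[0,0,0.03,2.2,0],[0,0,0.058,2.2,0],[0,0,0.058,2.2,0],[0,0,0.058,2.2,0],[0,0,0.058,2.2,0.03],[0,0,0.058,2.2,0.03],[0,0,0.058,2.2,0.03],[0,0,0.03,2.2,0.03],[0,0,0,2.2,0.03],[0,0,0,2.2,0.032],[0,0,0,2.2,0.042]]}}

```text
time: 26.87
tool_pos: [0.7007, -0.0301, 0.2634]
tool_rot: [0.709, 0.706, 0.002, 0.002]
contact_force: [-0.8, 0.0, -0.6]
grip_width: 0.0366
grasp_force: 0.0
```

>>> {"name": "move_arm", "arguments": {"series": [[0.298,-0.26,0.01,85,0.042],[0.298,-0.26,0.01,85,0.042],[0.298,-0.26,0.01,85,0.042],[0.298,-0.26,0.01,85,0.042],[0.298,-0.26,0.01,85,0.042],[0.298,-0.26,0.01,85,0.042],[0.298,-0.26,0.01,85,0.042],[0.298,-0.26,0.01,85,0.042],[0.298,-0.26,0.01,85,0.042],[0.298,-0.26,0.01,85,0.042],[0.298,-0.26,0.01,85,0.042],[0.298,-0.26,0.01,85,0.042]]}}

```text
time: 27.87
tool_pos: [0.4394, 0.2703, 0.2499]
tool_rot: [0.999, 0.05, -0.001, 0.0]
contact_force: [-0.1, -1.3, -0.0]
grip_width: 0.042
grasp_force: 0.0
```

Run:
```python
from h import *
status(); t,s=survey(("orange",))
plan([[(440,268.5,60,-89.3)]])
cv2.imwrite("pics/t6.png",np.hstack([cv2.resize(t[125:255,155:300],(400,360)),cv2.resize(s[150:270,190:340],(400,360))]))
```

```text
t27.9 xy[439.4 270.3] tip59.9 yaw-84.29 F[-0.1 -1.3 -0. ] w0.0420 g0.0
orange top 1186 [266.5 165.1] [655.4 -36.3 165.5  97.5   0. ]
orange scene 613 [227.6 213.7] [ 6.590e+02 -2.250e+01  1.686e+02  1.014e+02 -2.000e-01]
[-0.0005  0.0008  0.    ] 5.11 rows 1
--
```

View pics/t6.png

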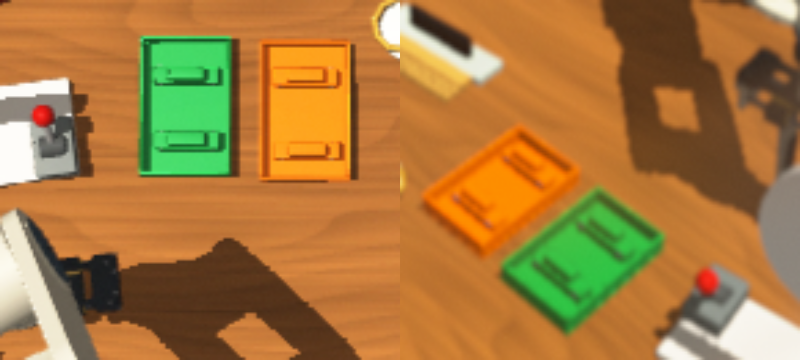

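Four clips lie in their trays (185,75; 188,140; 305,76; 307,150 in the crop). Last clip.

>>> {"name": "move_arm", "arguments": {"series": [[0,0,0,4.5,0.042],[0,0,0.03,4.5,0.042],[0,0,0.055,4.5,0.042],[0,0,0.055,4.5,0.042],[0,0,0.055,4.5,0.042],[0,0,0.055,4.5,0],[0,0,0.055,4.5,0],[0,0,0.055,4.5,0],[0,0,0.055,4.5,0],[0,0,0.055,4.5,0],[0,0,0.055,4.5,0]]}}

```text
time: 28.88
tool_pos: [0.4417, 0.2693, 0.1967]
tool_rot: [1.0, 0.012, 0.001, -0.0]
contact_force: [-0.7, -0.9, 8.0]
grip_width: 0.0215
grasp_force: 19.9
```

>>> {"name": "move_arm", "arguments": {"series": [[0,0,-0.035,-3,0],[0.01,0.015,-0.065,-10,0],[0.211,0.301,-0.065,-89,0],[0.211,0.301,-0.065,-89,0],[0.211,0.301,-0.065,-89,0],[0.211,0.301,-0.065,-89,0],[0.211,0.301,-0.065,-89,0],[0.211,0.301,-0.065,-89,0],[0.211,0.301,-0.065,-89,0],[0.211,0.301,-0.065,-89,0],[0.211,0.301,-0.065,-89,0],[0.211,0.301,-0.065,-89,0]]}}

```text
time: 29.88
tool_pos: [0.6625, -0.0317, 0.2614]
tool_rot: [0.764, 0.645, 0.001, 0.002]
contact_force: [-0.9, 0.3, 0.5]
grip_width: 0.022
grasp_force: 19.9
```

>>> {"name": "move_arm", "arguments": {"series": [[0,0,0,0,0],[0,0,0,0,0],[0,0,0,0,0]]}}

```text
time: 30.13
tool_pos: [0.6587, -0.0261, 0.2605]
tool_rot: [0.767, 0.642, -0.0, -0.0]
contact_force: [-0.6, -0.3, -0.7]
grip_width: 0.0216
grasp_force: 19.9
```

Run:
```python
from h import *
status();plan([[(655.5,-30,70,0)]])
```

```text
t30.1 xy[658.7 -26.1] tip70.5 yaw-10.10 F[-0.6 -0.3 -0.7] w0.0216 g19.9
[-0.0044 -0.0024  0.0005] -10.1 rows 2
--
```

>>> {"name": "move_arm", "arguments": {"series": [[-0.004,-0.003,0,-10.1,0],[-0.004,-0.003,0,-10.1,0],[-0.004,-0.003,0.03,-10.1,0],[-0.004,-0.003,0.058,-10.1,0],[-0.004,-0.003,0.058,-10.1,0],[-0.004,-0.003,0.058,-10.1,0.028],[-0.004,-0.003,0.058,-10.1,0.028],[-0.004,-0.003,0.058,-10.1,0.028],[-0.004,-0.003,0.03,-10.1,0.028],[-0.004,-0.003,0,-10.1,0.028],[-0.004,-0.003,-0.03,-10.1,0.032],[-0.004,-0.003,-0.03,-10.1,0.042]]}}

```text
time: 31.13
tool_pos: [0.6577, -0.0302, 0.2978]
tool_rot: [0.706, 0.708, 0.003, 0.004]
contact_force: [0.9, 0.0, 0.8]
grip_width: 0.0365
grasp_force: 0.0
```

>>> {"name": "move_arm", "arguments": {"series": [[0,-0.2,-0.02,0,0.042],[0,-0.2,-0.02,0,0.042],[0,-0.2,-0.02,0,0.042],[0,-0.2,-0.02,0,0.042],[0,-0.2,-0.02,0,0.042],[0,-0.2,-0.02,0,0.042],[0,-0.2,-0.02,0,0.042],[0,-0.2,-0.02,0,0.042]]}}

```text
time: 31.8
tool_pos: [0.4566, -0.0309, 0.3115]
tool_rot: [0.706, 0.708, 0.001, 0.001]
contact_force: [0.6, 0.1, 0.7]
grip_width: 0.0418
grasp_force: 0.0
```

Run:
```python
from h import *
status(); t,s=survey(("white",))
for p,c,a in blobs(t,[0,0,0],[180,120,60],30,(310,192,385,216)): print("rib",c.round(1),a,rect("top",p,.041))
q=(523,-302.5)
plan([[(*q,110,4.05)],[(*q,20,4.05)]])
cv2.imwrite("pics/t7.png",np.hstack([cv2.resize(t[125:255,155:300],(400,360)),cv2.resize(s[150:270,190:340],(400,360))]))
```

```text
t31.8 xy[456.6 -30.9] tip121.5 yaw0.18 F[0.6 0.1 0.7] w0.0418 g0.0
white top 688 [345.3 204.8] [ 522.7 -301.3  203.5   52.5  -86. ]
rib [347.1 204.4] 119 [ 521.8 -299.4  123.9   13.9  -85.9]
[-0.2718  0.065   0.011 ] -3.86 rows 7
--
[0.   0.   0.09] 0.0 rows 3
--
```

View pics/t7.png

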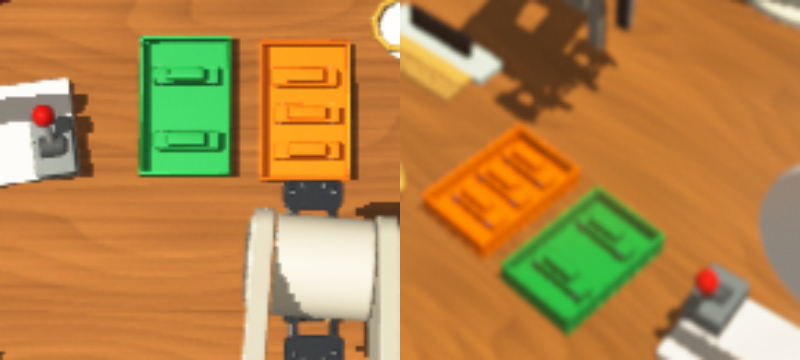

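All five clips lie flat in their trays. Now fetch the straightedge.

>>> {"name": "move_arm", "arguments": {"series": [[-0.271,0.065,0.011,-3.9,0.04],[-0.271,0.065,0.011,-3.9,0.04],[-0.271,0.065,0.011,-3.9,0.04],[-0.271,0.065,0.011,-3.9,0.04],[-0.271,0.065,0.011,-3.9,0.04],[-0.271,0.065,0.011,-3.9,0.04],[-0.271,0.065,0.011,-3.9,0.04],[-0.271,0.065,0.011,-3.9,0.04],[-0.271,0.065,0.011,-3.9,0.04],[-0.271,0.065,0.011,-3.9,0.04],[-0.271,0.065,0.011,-3.9,0.04]]}}

```text
time: 32.82
tool_pos: [0.5216, -0.3007, 0.2991]
tool_rot: [0.681, 0.732, -0.0, -0.001]
contact_force: [-0.4, 0.1, 0.9]
grip_width: 0.0401
grasp_force: 0.0
```

>>> {"name": "move_arm", "arguments": {"series": [[0,0,0.03,0,0.036],[0,0,0.06,0,0.036],[0,0,0.09,0,0.036],[0,0,0.09,0,0.036],[0,0,0.09,0,0.036],[0,0,0.09,0,0.0],[0,0,0.09,0,0.0],[0,0,0.09,0,0.0],[0,0,0.09,0,0.0],[0,0,0.09,0,0.0],[0,0,0.09,0,0.0]], "squeeze": 40}}

```text
time: 33.73
tool_pos: [0.5222, -0.302, 0.2111]
tool_rot: [0.681, 0.732, 0.0, 0.001]
contact_force: [-0.6, 1.7, 7.6]
grip_width: 0.0116
grasp_force: 40.0
```

>>> {"name": "move_arm", "arguments": {"series": [[0,-0.002,-0.01,0,0],[0,-0.01,-0.025,0,0],[0,-0.02,-0.04,0,0],[0,-0.02,-0.04,0,0],[0,-0.02,-0.04,0,0]]}}

```text
time: 34.15
tool_pos: [0.5015, -0.3034, 0.2506]
tool_rot: [0.682, 0.732, 0.0, 0.001]
contact_force: [0.4, -0.3, -2.7]
grip_width: 0.0117
grasp_force: 40.0
```

Run:
```python
from h import *
status()
f=(564.5,364);A=7.69
plan([[(*off(f,A,-40,-3),60,A)],[(*off(f,A,-36,-3),20,A)]])
```

```text
t34.1 xy[ 501.5 -303.4] tip60.6 yaw4.06 F[ 0.4 -0.3 -2.7] w0.0117 g40.0
[6.557e-01 7.030e-02 6.000e-04] -3.63 rows 16
--
[0.    0.004 0.04 ] 0.0 rows 1
--
```

>>> {"name": "move_arm", "arguments": {"series": [[0.02,0,0,0,0],[0.05,0,0,0,0],[0.08,0,0,0,0],[0.115,0,0,0,0],[0.15,0.01,0,0,0],[0.185,0.02,0,0,0],[0.22,0.02,0,0,0],[0.255,0.03,0,0,0],[0.29,0.03,0,0,0],[0.32,0.035,0,0,0],[0.34,0.035,0,0,0],[0.34,0.035,0,0,0]]}}

```text
time: 35.15
tool_pos: [0.5122, 0.0418, 0.2489]
tool_rot: [0.68, 0.733, 0.0, -0.001]
contact_force: [0.5, 0.4, -2.7]
grip_width: 0.0116
grasp_force: 40.0
```

>>> {"name": "move_arm", "arguments": {"series": [[0.02,0,0,0,0],[0.05,0,0,0,0],[0.08,0,0,0,0],[0.115,0,0,0,0],[0.15,0.01,0,-1,0],[0.185,0.02,0,-2,0],[0.22,0.025,0,-3,0],[0.255,0.03,0,-3.6,0],[0.285,0.035,0,-3.6,0],[0.305,0.035,0,-3.6,0],[0.316,0.035,0,-3.6,0],[0.316,0.035,0,-3.6,0]]}}

```text
time: 36.15
tool_pos: [0.5245, 0.3576, 0.2488]
tool_rot: [0.657, 0.753, -0.0, -0.0]
contact_force: [-0.4, -0.3, -2.0]
grip_width: 0.0117
grasp_force: 40.0
```

>>> {"name": "move_arm", "arguments": {"series": [[0,0,0,0,0],[0,0,0,0,0],[0,0,0,0,0]]}}

```text
time: 36.4
tool_pos: [0.5247, 0.3546, 0.2493]
tool_rot: [0.659, 0.753, -0.001, 0.0]
contact_force: [-0.2, 0.1, -2.6]
grip_width: 0.0117
grasp_force: 40.0
```

Run:
```python
from h import *
status()
t=robot.snapshot("top");s=robot.snapshot("scene")
cv2.imwrite("pics/t8.png",np.hstack([cv2.resize(t[135:235,95:220],(400,320)),cv2.resize(s[170:310,240:415],(400,320))]))
f=(564.5,364);A=7.69
plan([[(*off(f,A,-36,-3),20,A)]])
```

```text
t36.4 xy[524.7 354.6] tip59.3 yaw7.63 F[-0.2  0.1 -2.6] w0.0117 g40.0
[0.0006 0.0045 0.0396] -0.07 rows 1
--
```

View pics/t8.png

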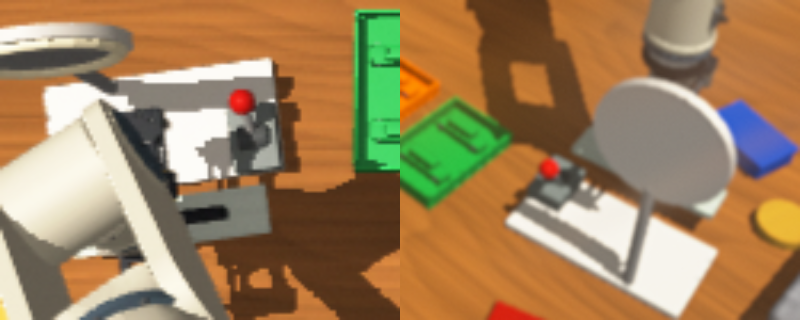

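The held straightedge hovers in front of the foot; its right end (270 in the crop) looks several mm too near the foot's right end (281), so I shift it left while lowering, then push it home.

>>> {"name": "move_arm", "arguments": {"series": [[0.004,0.002,0.01,0,0],[0.007,0.003,0.022,0,0],[0.007,0.003,0.033,0,0],[0.007,0.003,0.038,0,0],[0.007,0.003,0.038,0,0],[0.007,0.003,0.038,0,0]]}}

```text
time: 37.0
tool_pos: [0.5263, 0.3635, 0.2106]
tool_rot: [0.658, 0.753, -0.001, -0.0]
contact_force: [-0.6, 0.8, -2.8]
grip_width: 0.0115
grasp_force: 40.0
```

>>> {"name": "move_arm", "arguments": {"series": [[0,0,0,0,0.018],[0,0,0,0,0.018],[0,0,0,0,0.018],[0,0,0,0,0.018]]}}

```text
time: 37.33
tool_pos: [0.5267, 0.3636, 0.2115]
tool_rot: [0.658, 0.753, 0.0, 0.0]
contact_force: [0.2, 1.3, -0.1]
grip_width: 0.0177
grasp_force: 0.0
```

>>> {"name": "move_arm", "arguments": {"series": [[0,0.003,0,0,0.018],[0,0.006,0,0,0.018],[0,0.008,0,0,0.018],[0,0.01,0,0,0.018],[0,0.011,0,0,0.018],[0,0.011,0,0,0.018]]}}

```text
time: 37.83
tool_pos: [0.5378, 0.365, 0.2115]
tool_rot: [0.658, 0.753, 0.0, 0.0]
contact_force: [-0.3, -0.3, -0.3]
grip_width: 0.0179
grasp_force: 0.3
```

Run:
```python
from h import *
status()
f=(564.5,364);A=7.69
p,_,_,_=pose(); d=p-np.array(f); r=np.radians(A); print(d@[np.cos(r),np.sin(r)],d@[-np.sin(r),np.cos(r)])
```

```text
t37.8 xy[537.8 365. ] tip21.5 yaw7.69 F[-0.3 -0.3 -0.3] w0.0179 g0.3
-26.301236997816105 4.583307059914538
```

>>> {"name": "move_arm", "arguments": {"series": [[0,0.001,0,0,0.018],[0,0.002,0,0,0.018],[0,0.003,0,0,0.018],[0,0.004,0,0,0.018],[0,0.004,0,0,0.018]]}}

```text
time: 38.25
tool_pos: [0.5417, 0.3655, 0.2115]
tool_rot: [0.658, 0.753, 0.0, 0.0]
contact_force: [-1.4, 0.3, 0.2]
grip_width: 0.0179
grasp_force: 0.4
```

>>> {"name": "move_arm", "arguments": {"series": [[0,0.001,0,0,0.018],[0,0.002,0,0,0.018],[0,0.002,0,0,0.018]]}}

```text
time: 38.5
tool_pos: [0.5425, 0.3657, 0.2115]
tool_rot: [0.658, 0.753, -0.001, -0.001]
contact_force: [-8.2, 0.5, 4.2]
grip_width: 0.0183
grasp_force: 4.0
```

>>> {"name": "move_arm", "arguments": {"series": [[0,0.001,0,0,0.018],[0,0.002,0,0,0.018],[0,0.002,0,0,0.018],[0,0.002,0,0,0.018]]}}

```text
time: 38.83
tool_pos: [0.5432, 0.3659, 0.2114]
tool_rot: [0.658, 0.753, -0.003, -0.002]
contact_force: [-14.8, 0.2, 11.0]
grip_width: 0.0183
grasp_force: 7.5
```

>>> {"name": "move_arm", "arguments": {"series": [[0,-0.003,0,0,0.018],[0,-0.005,0,0,0.03],[0,-0.005,0,0,0.036],[0,-0.005,0,0,0.036],[0,-0.005,-0.03,0,0.036],[0,-0.005,-0.06,0,0.036],[-0.01,-0.025,-0.1,0,0.036],[-0.05,-0.05,-0.12,0,0.036],[-0.09,-0.08,-0.12,0,0.036],[-0.13,-0.11,-0.12,0,0.036],[-0.17,-0.14,-0.12,0,0.036],[-0.21,-0.14,-0.12,0,0.036]]}}

```text
time: 39.83
tool_pos: [0.438, 0.1686, 0.3316]
tool_rot: [0.658, 0.753, 0.0, -0.0]
contact_force: [0.7, -0.4, -0.8]
grip_width: 0.0354
grasp_force: 0.0
```

>>> {"name": "move_arm", "arguments": {"series": [[-0.04,0,0,0,0],[-0.06,0,0,0,0],[-0.06,0,0,0,0],[-0.06,0,0,0,0],[-0.06,0,0,0,0],[-0.06,0,0,0,0],[-0.06,0,0,0,0]], "squeeze": 20}}

```text
time: 40.42
tool_pos: [0.4483, 0.1113, 0.3313]
tool_rot: [0.658, 0.753, 0.0, -0.0]
contact_force: [0.4, -0.0, 0.5]
grip_width: 0.0004
grasp_force: 0.0
```

Run:
```python
from h import *
status()
t=robot.snapshot("top");s=robot.snapshot("scene")
p,e,n=bottom_edge(t,120,172,194,216,"s"); X=plane("top",[[120,np.polyval(p,120)],[172,np.polyval(p,172)]],0)[:,:2]*1000; d=X[0]-X[1]
print(X,np.degrees(np.arctan2(d[1],d[0])),e,n)
for q,c,a in blobs(t,[0,0,0],[180,120,60],60,(110,185,190,216)): print("rib",c.round(1),a,rect("top",q,.041))
cv2.imwrite("pics/t9.png",np.hstack([cv2.resize(t[135:225,100:200],(400,360)),cv2.resize(s[190:310,270:400],(400,360))]))
f=(564.5,364);A=7.69
P=lambda bx,z:(*off(f,A,bx,-95),z,A)
print(off(f,A,-25))
# approach behind ball: over, then down
plan([[P(60,200)],[P(125,200)],[P(125,62)],[P(45,62)]])
```

```text
t40.4 xy[448.3 111.3] tip141.3 yaw7.78 F[ 0.4 -0.   0.5] w0.0004 g0.0
[[501.02663458 457.05334956]
 [524.61563781 283.34161564]] 97.73311906209796 0.1903949996548704 52
rib [146.2 199.7] 136 [537.3 361.7 122.2  16.1 -82.3]
(np.float64(539.7248357594485), np.float64(360.65466939545564))
[ 0.1398  0.2093 -0.0587] 0.08 rows 7
--
[0.    0.065 0.   ] 0.0 rows 2
--
[0.    0.    0.138] 0.0 rows 4
--
[-0.   -0.08  0.  ] 0.0 rows 2
--
```

View pics/t9.png

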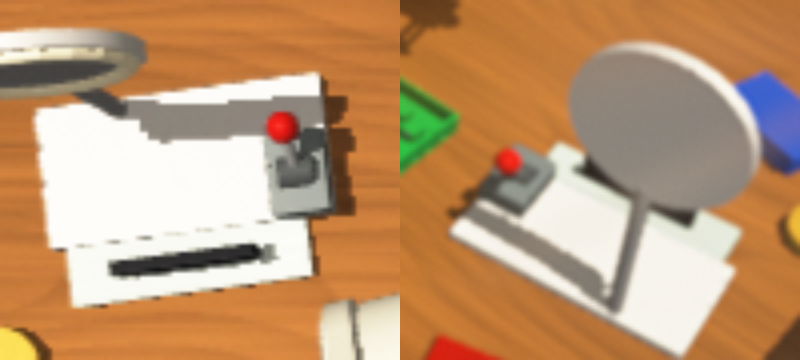

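The parked straightedge is flush with the foot's front (ends 70 and 313 vs foot 48 and 330 in the crop). Now bring the closed fingers behind the red ball.

Run:
```python
from h import *
f=(564.5,364);A=7.7
P=lambda bx,z:(*off(f,A,bx,-102),z,A)
plan([[P(60,200),P(122,200)],[P(122,64)],[P(50,64)]])
```

```text
[ 0.1328  0.2093 -0.0587] 0.07 rows 7
[ 0.1327  0.2713 -0.0587] 0.07 rows 8
--
[0.    0.    0.136] 0.0 rows 4
--
[ 0.    -0.072  0.   ] 0.0 rows 2
--
```

>>> {"name": "move_arm", "arguments": {"series": [[0.0,0.0,-0.04,0,0],[0.03,0.03,-0.059,0,0],[0.06,0.06,-0.059,0,0],[0.09,0.09,-0.059,0,0],[0.11,0.12,-0.059,0,0],[0.133,0.15,-0.059,0,0],[0.133,0.19,-0.059,0,0],[0.133,0.23,-0.059,0,0],[0.133,0.25,-0.059,0,0],[0.133,0.271,-0.059,0,0],[0.133,0.271,-0.059,0,0],[0.133,0.271,-0.059,0,0]]}}

```text
time: 41.52
tool_pos: [0.6991, 0.2789, 0.3892]
tool_rot: [0.658, 0.753, -0.001, -0.0]
contact_force: [-0.5, -0.4, 0.1]
grip_width: 0.0005
grasp_force: 0.0
```

>>> {"name": "move_arm", "arguments": {"series": [[0,0,0.03,0,0],[0,0,0.06,0,0],[0,0,0.09,0,0],[0,0,0.115,0,0],[0,0,0.13,0,0],[0,0,0.136,0,0],[0,0,0.136,0,0],[0,0,0.136,0,0]]}}

```text
time: 42.18
tool_pos: [0.6991, 0.2787, 0.2557]
tool_rot: [0.658, 0.753, 0.001, 0.0]
contact_force: [-0.5, -0.0, 0.5]
grip_width: 0.0003
grasp_force: 0.0
```

Run:
```python
from h import *
status()
s=robot.snapshot("scene")
cv2.imwrite("pics/t10.png",cv2.resize(s[130:310,240:420],(500,500)))
```

```text
t42.2 xy[699.1 278.7] tip65.7 yaw7.71 F[-0.5 -0.   0.5] w0.0003 g0.0
```

View pics/t10.png

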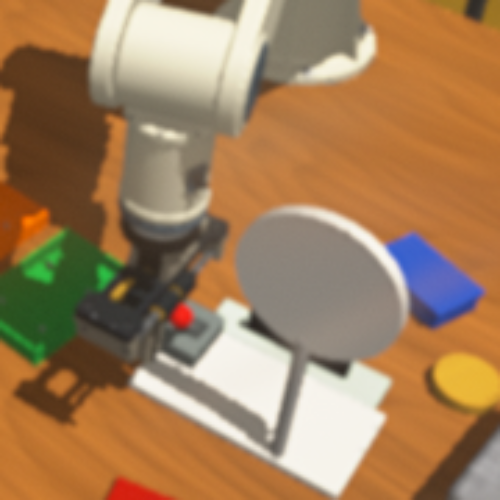

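The fingers are behind the ball (181,315), clear of the mirror. Push towards the front.

>>> {"name": "move_arm", "arguments": {"series": [[0,-0.015,0,0,0],[0,-0.03,0,0,0],[0,-0.045,0,0,0],[0,-0.06,0,0,0],[0,-0.07,0,0,0],[0,-0.076,0,0,0],[0,-0.076,0,0,0],[0,-0.076,0,0,0]]}}

```text
time: 42.9
tool_pos: [0.6237, 0.2683, 0.2549]
tool_rot: [0.658, 0.753, 0.0, 0.0]
contact_force: [0.6, 0.0, -0.2]
grip_width: 0.0006
grasp_force: 0.0
```

>>> {"name": "move_arm", "arguments": {"series": [[0,-0.002,0,0,0],[0,-0.004,0,0,0],[0,-0.006,0,0,0],[0,-0.006,0,0,0]]}}

```text
time: 43.23
tool_pos: [0.6175, 0.2674, 0.2541]
tool_rot: [0.658, 0.753, -0.0, -0.0]
contact_force: [0.6, 0.7, -1.1]
grip_width: 0.0006
grasp_force: 0.3
```

Run:
```python
from h import *
status()
for n,r in(("top",(150,150,190,200)),("scene",(290,200,340,260))):
    for p,c,a in blobs(robot.snapshot(n),*COL["red"],5,r): print(n,c.round(1),a)
```

```text
t43.2 xy[617.5 267.4] tip64.1 yaw7.70 F[ 0.6  0.7 -1.1] w0.0006 g0.3
scene [315.1 231.8] 27
```

Almost there; press on gently until the stop answers.

>>> {"name": "move_arm", "arguments": {"series": [[0,-0.001,0,0,0],[0,-0.002,0,0,0],[0,-0.003,0,0,0],[0,-0.004,0,0,0],[0,-0.004,0,0,0]]}}

```text
time: 43.75
tool_pos: [0.6135, 0.2668, 0.2544]
tool_rot: [0.658, 0.753, -0.0, -0.0]
contact_force: [0.7, -0.2, -0.3]
grip_width: 0.0004
grasp_force: 0.4
```

>>> {"name": "move_arm", "arguments": {"series": [[0,-0.001,0,0,0],[0,-0.002,0,0,0],[0,-0.002,0,0,0]]}}

```text
time: 44.0
tool_pos: [0.6116, 0.2666, 0.2544]
tool_rot: [0.658, 0.753, -0.0, -0.0]
contact_force: [-0.1, 0.3, -0.8]
grip_width: 0.0005
grasp_force: 0.4
```

>>> {"name": "move_arm", "arguments": {"series": [[0,-0.001,0,0,0],[0,-0.002,0,0,0],[0,-0.003,0,0,0],[0,-0.003,0,0,0]]}}

```text
time: 44.33
tool_pos: [0.6086, 0.2662, 0.2544]
tool_rot: [0.658, 0.753, -0.0, -0.0]
contact_force: [1.8, 0.5, -0.5]
grip_width: 0.0006
grasp_force: 0.4
```

Run:
```python
from h import *
status()
for n,r in(("top",(150,150,190,200)),("scene",(290,200,340,260))):
    for p,c,a in blobs(robot.snapshot(n),*COL["red"],5,r): print(n,c.round(1),a)
```

```text
t44.3 xy[608.6 266.2] tip64.4 yaw7.70 F[ 1.8  0.5 -0.5] w0.0006 g0.4
scene [316.3 231.1] 27
```

>>> {"name": "move_arm", "arguments": {"series": [[0,-0.001,0,0,0],[0,-0.002,0,0,0],[0,-0.003,0,0,0],[0,-0.003,0,0,0]]}}

```text
time: 44.77
tool_pos: [0.6072, 0.266, 0.2548]
tool_rot: [0.658, 0.753, 0.002, 0.001]
contact_force: [9.6, 1.2, -6.0]
grip_width: 0.0006
grasp_force: 4.4
```

Stop reached. Withdraw back, up and away.

>>> {"name": "move_arm", "arguments": {"series": [[0,0.03,0,0,0],[0,0.05,0,0,0],[0,0.05,-0.04,0,0],[0,0.05,-0.08,0,0],[0,0.05,-0.12,0,0],[0,0.05,-0.14,0,0],[-0.04,0.05,-0.14,0,0],[-0.08,0.02,-0.14,0,0],[-0.12,0,-0.14,0,0],[-0.16,-0.04,-0.14,0,0],[-0.2,-0.08,-0.14,0,0],[-0.24,-0.12,-0.14,0,0]]}}

```text
time: 45.77
tool_pos: [0.5507, 0.0548, 0.3942]
tool_rot: [0.658, 0.753, -0.0, -0.0]
contact_force: [0.5, -0.9, 0.1]
grip_width: 0.0003
grasp_force: 0.0
```

>>> {"name": "move_arm", "arguments": {"series": [[-0.04,-0.04,0,0,0],[-0.06,-0.08,0,0,0],[-0.06,-0.1,0,0,0],[-0.06,-0.1,0,0,0],[-0.06,-0.1,0,0,0]]}}

```text
time: 46.18
tool_pos: [0.4597, -0.0172, 0.3946]
tool_rot: [0.659, 0.752, -0.0, -0.0]
contact_force: [0.2, 0.6, -0.7]
grip_width: 0.0005
grasp_force: 0.0
```

Run:
```python
from h import *
status()
t=robot.snapshot("top"); s=robot.snapshot("scene"); c={}
for n,i,r in(("top",t,(150,150,190,200)),("scene",s,(290,200,340,260))):
    for p,k,a in blobs(i,*COL["red"],5,r): print(n,k.round(1),a)
p,e,n=bottom_edge(t,120,172,194,216,"s"); X=plane("top",[[120,np.polyval(p,120)],[172,np.polyval(p,172)]],0)[:,:2]*1000; print(X)
cv2.imwrite("pics/t11.png",cv2.resize(t,(800,600)))
```

```text
t46.2 xy[459.7 -17.2] tip204.6 yaw7.59 F[ 0.2  0.6 -0.7] w0.0005 g0.0
top [172.5 185.2] 44
scene [315.2 231.1] 40
[[501.02936773 457.05341342]
 [524.60796178 283.34150648]]
```

View pics/t11.png

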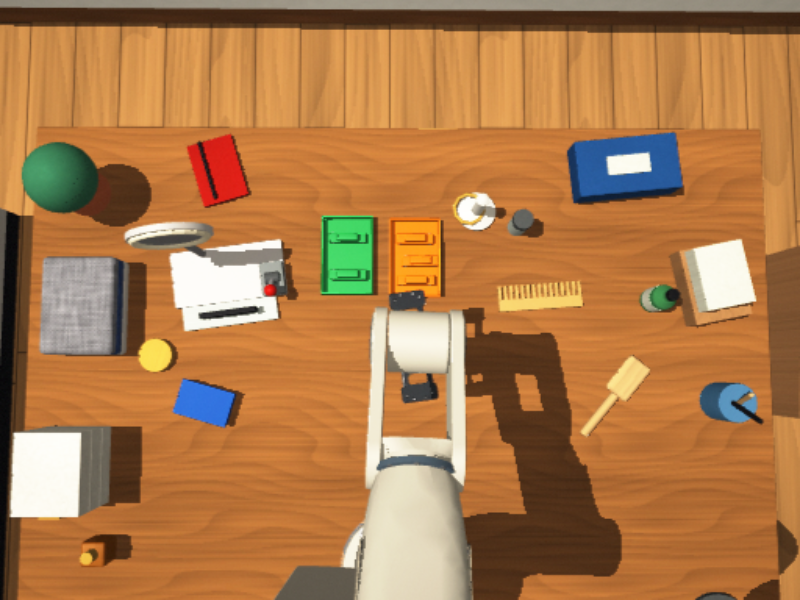

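All clips are sorted, the straightedge is parked (230,312), and the ball is back at its starting pixel or slightly further (270,290). I'm handing the job in.

```bash
python3 -c "
from rig import robot
print(robot.close_job())"
```

```text
the job is handed in; nothing more can be done
None
```

The job is handed in at about 46 s of the 210 s allowed: the light was switched on, the straightedge lay flush and centred on the comb's back and was let go for over a second, all five clips are in the trays of their own colour, the straightedge is parked flush and centred on the mirror's foot, and the switch is back at its off stop. The verdict was not shown.

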